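# Proof a finished seal on the proofing board

### The arm

A 6-joint arm with a two-finger parallel gripper is mounted at the origin on a cart in front of the work surface, level with it; the furniture and walls round the work are solid. World frame = base frame: x ahead of the robot, y to its left, z up, the work surface at z = 0. Lengths are in m, angles in degrees, forces in N, time in s.
With the tool pointing down it reaches from about 0.35 to 0.875 m from the base axis. Payload 15.5 kg.
Tool frame: the origin (TCP) lies midway between the tips of the shut fingers; the grasp point (between the pads) lies 19 mm behind it (ctrl.grip_point_offset is the distance from the TCP to the grasp point, in m); y points along the fingers, z is the direction in which the jaws open and shut, and the axes are right-handed (so a half turn about y gives the same grasp; the last joint's range is limited). The gripper opens to 85 mm and grips with 20 to 120 N. Pads are 22 mm wide; open, the fingers measure 114 mm over their backs; the gripper's body (76 mm by 85 mm) begins 54 mm behind the grasp point. The pads swing forward as they close: fully open they stand 13 mm farther back than shut.
Start: joints at [60.705, 28.281, 77.091, -0, 74.628, -5.472], TCP at [0.252, 0.572, 0.193] pointing down, gripper open.
Joint ranges: [-166.48, 166.48], [-47.26, 123.95], [12.59, 153.08], [-70.14, 250.14], [6.76, 159.57], [-176.63, 176.63]. Speed limits (degrees/s): [108.29, 108.29, 147.25, 172.46, 172.46, 172.46].

### API

Orientations are given as [roll, pitch, yaw] about the fixed x, y, z axes, in that order (R = Rz(yaw) Ry(pitch) Rx(roll)).
In Python, from rig import status, eyes, job, ctrl gives the robot as it stands.
- The arm moves only by the shell command python3 -m pendant 'ROWS' [FORCE]. ROWS is JSON, a list of rows, each a list of 5 numbers: the closure, from 0 (fully open) to 1 (shut), then the shift along the world's x, y, z in mm, then the turn about the world's z in degrees. In form: [[grip, x, y, z, yaw], ...]. A call has exactly 10 rows; each row shifts and turns the commanded pose from where the row before left it; what a row does not reach is not made up. A row lasts 1/12 s, in which the tool goes at most 41.7 mm and 7.16 degrees, less where a joint would pass 70% of its speed; a pose out of reach is approached as far as the arm can. A call with a gripper value outside its range is refused whole. The fingers move at their own pace and stop on an object; FORCE is the grip in N (left out, the last holds). Time passes only in rows, so rows that do not move let the fingers close, or fill a call up. It gives the time, the measured TCP pose, the force and the opening at its end, in the units of the state.
- status.get_obs(): the state, without advancing time (a new reading comes with each control period).
- eyes.capture(name): name is "side" or "top" or "wrist"; returns the picture (384x512x3 uint8, red, green, blue); there is no depth.
- eyes.get_calibration(name): a dict with "fovy" (degrees; the focal length in pixels is half the picture's height over the tangent of half this angle, whatever the lens; pixels are square), "cx", "cy" (the principal point, pixels), "cam_to_world" (4x4, takes a point from camera to world coordinates); the wrist camera has in their place "hand_eye" (4x4, takes a point from camera to tool coordinates, whose origin is the TCP and whose axes are the tool frame's). Camera axes: x right, y down, z forward; pixel columns grow to the right and rows downward; lengths in m; the calibration is good to about 2 mm. A picture is of the moment at which its call begins: read the wrist's pose just before it. get_calibration takes no time and is no camera call.
- job.hand_in(): hands the job in, once; it reports no verdict.
The state is a dict: "time": time; "qpos": joint angles; "qd": joint speeds; "joint_torque": joint torques, N m; "eef_pos": TCP position; "orientation": TCP orientation; "contact_force": force on the tool from outside, world axes, zero at the start; "moment": the same for the moment, N m; "grip_width": finger opening in m.
Only numpy, scipy, OpenCV 4.12 (cv2) and the standard library are available. Lean on these libraries where they do the work, as an engineer would, in place of code of your own. Each camera call takes 0.05 s, during which the arm holds its last target.

### The job

Pull the brass square in against its stop pin, so that it marks the place on the card. Then take the orange round-topped seal out of the two-part box, dab its face on the red paste in the open tin, and press it firmly and upright onto the card, snug in the inner corner of the brass square with its sides parallel to the square; lift it straight off without smearing. Last, set the seal gently upright again in its own compartment, leaving the dark seal undisturbed.

Things in the scene. Friction and masses are not known exactly. Their poses are not given: they have to be found in the camera images.
- square (a joint): brass L-shaped seal square that swings flat over the card on an upright pivot at the right end of the proofing board's far side. 0 = against its stop pin, in place for stamping; grows (rad, up to 1.0) as it is swung away from the robot, clockwise seen from above. It is stiff and stays where it is left; about 2 N at the knob moves it. Its legs are 8 mm thick, undersides at z 22.5 mm, tops at z 30.5 mm; the long leg is 18 mm wide, the short one 14 mm.
- square_knob (a point): middle of the grip of the black knob that stands on the free end of the square's long leg: 15 mm across, grip from z 39 to 59 mm, point at z 49.5 mm, 122 mm from the pivot axis.
- square_pivot (a point): point on the square's upright pivot axis, at the height of the knob's middle; fixed to the proofing board, axes as print_spot.
- print_spot (a point): the place for the impression on top of the cream card, z 21 mm: the seal's face centre when the seal stands in the square's inner corner (square at its stop) with 1 mm between it and each leg. Axes belong to the proofing board (wood, 150 x 184 mm): z up; the long leg's inner edge runs along y, 17.5 mm to the +x side; the short leg's inner edge runs along x, 17.5 mm to the -y side.
- mat: soft dark green stamping mat, 110 x 122 mm, let into the proofing board, with the cream card (92 x 100 mm, red printed border) fixed on it; card top at z 21 mm. Origin at the board's underside, below the print spot. The mat sinks 1 mm for every 4 N, at most 3 mm; a firm press sinks it 1.5 to 3 mm.
- seal_centre (a point): middle, half-way up, of the orange round-topped stone seal: 33 x 33 x 76 mm, flat sides up to 60 mm above the face, about 0.22 kg; axes square to its sides, z up. It stands face down in one compartment of the box; hold it in its upper half, across the compartment's long side.
- seal_face (a point): centre of the orange seal's flat lower face (the carved one), 38 mm below its middle; axes as seal_centre.
- orange_seal: the orange seal itself; origin and axes as seal_face.
- ink_tin: small open round red tin filled with red seal paste, 48 mm across, 12 mm high, loose on the table; origin at the centre of its underside. The paste is firm and level with the rim.
- seal_box: open brocade box, 98 (x) x 128 (y) x 48 mm high, fixed; origin at the centre of its underside, floor 3 mm and walls 3 mm thick. A 4 mm partition along x at y = 0, 44 mm high, leaves two compartments of 92 x 59 mm with centres at y = +31.5 and -31.5 mm: one holds the orange seal, the other the dark one.
- dark_centre (a point): middle of the dark red-and-black flat-topped seal, 35 x 36 x 68 mm, that stands in the other compartment and stays there.
- dark_seal: that dark seal; origin at the centre of its underside.

How it is judged (in metres and radians):
On the way, in this order (a step that is already met when the one before it is completed fails the run):
1. the brass square is in against its stop pin (value of joint square below 0.03 rad), for 0.2 s.
2. the seal's face is dabbed on the paste, upright and over the tin (contact force between orange_seal and ink_tin above 1 N and horizontal distance between seal_face and ink_tin below 0.012 m and angle between orange_seal's own z axis and vertical below 0.1 rad), for 0.1 s.
3. the seal is pressed on the card with 4.5 to 30 N for 0.3 s, upright within 3.5 degrees, within 4 mm of the print spot and parallel to the square within 5 degrees, the square at its stop (contact force between orange_seal and mat between 4.5 and 30 N and horizontal distance between seal_face and print_spot below 0.004 m and angle between orange_seal's own z axis and vertical below 0.06 rad and (angle between the x axis of orange_seal and the x axis of print_spot, either way round below 0.087 rad or angle between the x axis of orange_seal and the y axis of print_spot, either way round below 0.087 rad) and value of joint square below 0.04 rad), for 0.3 s.
4. the seal is lifted clear of the card (z of seal_face in the frame of print_spot above 0.03 m), for 0.1 s.
At the end, for the whole second after the job is handed in: the orange seal stands upright (within 6 degrees) on the floor of its compartment of the box, at rest and released; the dark seal still stands within 20 mm of where it was; the brass square is still at its stop (within 0.06 rad) (z of seal_face in the frame of seal_box between -0.002 and 0.008 m and x of seal_face in the frame of seal_box between -0.04 and 0.04 m and y of seal_face in the frame of seal_box between -0.058 and 0.058 m and angle between each of orange_seal, dark_seal's own z axis and vertical below 0.1 rad and linear speed of orange_seal below 0.02 m/s and horizontal distance between orange_seal and dark_seal above 0.036 m and value of joint square below 0.06 rad and distance of dark_seal from where it was at the start of the episode below 0.02 m); the robot touches nothing.
It fails at once if the impression is smeared or misplaced: the seal bears on the card (over 1 N) more than 5 mm from the print spot, or (over 3 N) tilted by more than 7 degrees ((contact force between orange_seal and mat above 1 N and horizontal distance between seal_face and print_spot above 0.005 m) or (contact force between orange_seal and mat above 3 N and angle between orange_seal's own z axis and vertical above 0.12 rad)).
It fails at once if the carved face is crushed: over 40 N on the card or the tin (contact force between orange_seal and mat above 40 N or contact force between orange_seal and ink_tin above 40 N).
It fails at once if the seal is let fall from more than about 13 mm (contact force between orange_seal and the fingers below 0.2 N and linear speed of orange_seal above 0.5 m/s).
It fails at once if the dark seal is tipped or shoved (angle between dark_seal's own z axis and vertical above 0.3 rad or distance of dark_seal from where it was at the start of the episode above 0.03 m).
It fails at once if the paste tin is shoved by more than 40 mm (distance of ink_tin from where it was at the start of the episode above 0.04 m).
It also fails if it takes over 58 s, if anything falls off the work surface, if the arm or the gripper's body presses on something with over 40 N, if the wrist force passes 120 N, or if a joint passes its speed limit or range.

## Working session

There is one attempt and no reset: what is moved stays moved. The work goes in short steps, Python scripts to look and compute and a shell command to move; the robot and the scene stay as the last step left them, time stands still between calls to the robot, and variables do not carry over. Pictures are saved under pics/ and viewed, and the job is handed in when it is done.

```bash
mkdir -p pics; ls; cat > h.py <<'E'
import numpy as np, cv2
from rig import status, eyes, job, ctrl
from scipy.spatial.transform import Rotation as R
def cam(n,o=None):
    c=eyes.get_calibration(n); f=192/np.tan(np.radians(c["fovy"])/2)
    if "cam_to_world" in c: T=np.array(c["cam_to_world"])
    else:
        o=o or status.get_obs(); W=np.eye(4); W[:3,:3]=R.from_euler('xyz',o["orientation"],degrees=True).as_matrix(); W[:3,3]=o["eef_pos"]
        T=W@np.array(c["hand_eye"])
    return f,c["cx"],c["cy"],T
def px2w(C,u,v,z):
    f,cx,cy,T=C; d=T[:3,:3]@np.array([(u-cx)/f,(v-cy)/f,1]); return T[:3,3]+d*(z-T[2,3])/d[2]
def w2px(C,p):
    f,cx,cy,T=C; q=T[:3,:3].T@(np.array(p)-T[:3,3]); return np.array([cx+f*q[0]/q[2],cy+f*q[1]/q[2]])
def snap(n,name):
    o=status.get_obs(); im=eyes.capture(n); cv2.imwrite(f"pics/{name}.png",im[:,:,::-1]); return im,cam(n,o)
E
python3 - <<'E'
from h import *
print(status.get_obs(), ctrl.grip_point_offset)
for n in("top","side","wrist"):
    im,C=snap(n,n+"0"); print(n,C); print(eyes.get_calibration(n))
E
```

```text
pics
{'time': 0.0, 'qpos': array([ 6.07051942e+01,  2.83148520e+01,  7.71259646e+01, -1.71927405e-03,
        7.46281040e+01, -5.46985492e+00]), 'qd': array([ 0.02636627,  0.05065207, -0.06101949, -0.05289237,  0.03562541,
        0.00667494]), 'joint_torque': array([ 4.91534971e-03, -8.82167172e+01, -3.83877039e+01,  1.73250064e-04,
        1.00146848e-02,  1.06224465e-05]), 'eef_pos': array([0.25226007, 0.57140142, 0.19290753]), 'orientation': array([-9.00687647e+01,  4.91997216e-03, -2.38244971e+01]), 'contact_force': array([-0.18006324,  0.56417957, -0.09581181]), 'moment': array([ 0.00792419, -0.03404201,  0.0052988 ]), 'grip_width': 0.08525981626031343} 0.0187
top (np.float64(383.9322532520601), 255.98325445137488, 194.8261797252964, array([[-0.01679244, -0.98755014,  0.15640569,  0.38699601],
       [-0.99935439,  0.0215465 ,  0.0287499 , -0.05071269],
       [-0.03176197, -0.15582194, -0.98727438,  0.94416029],
       [ 0.        ,  0.        ,  0.        ,  1.        ]]))
{'fovy': 53.138190168008755, 'cx': 255.98325445137488, 'cy': 194.8261797252964, 'cam_to_world': array([[
[... 955 characters left out ...]
, 192.95704586583355, array([[ 0.4045805 ,  0.88173108,  0.24262093,  0.19108931],
       [ 0.91450061, -0.38955832, -0.10923807,  0.59754072],
       [-0.0018036 ,  0.26607258, -0.96395131,  0.37411684],
       [ 0.        ,  0.        ,  0.        ,  1.        ]]))
{'fovy': 70.99667790068933, 'cx': 256.4962134515374, 'cy': 192.95704586583355, 'hand_eye': array([[ 7.22063889e-04,  9.63926812e-01,  2.66166450e-01,
        -6.65310131e-02],
       [ 7.37009982e-04, -2.66166960e-01,  9.63926660e-01,
        -1.81142291e-01],
       [ 9.99999468e-01, -4.99849303e-04, -9.02613233e-04,
        -1.03513797e-03],
       [ 0.00000000e+00,  0.00000000e+00,  0.00000000e+00,
         1.00000000e+00]])}
```

View pics/top0.png

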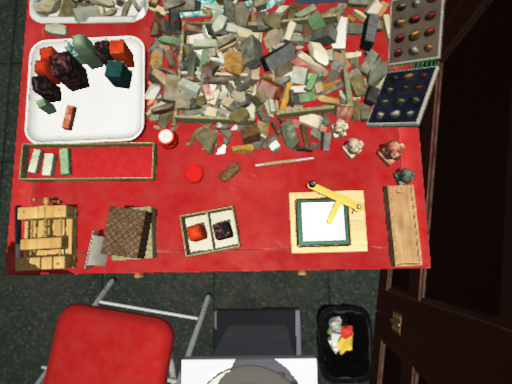

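View pics/side0.png

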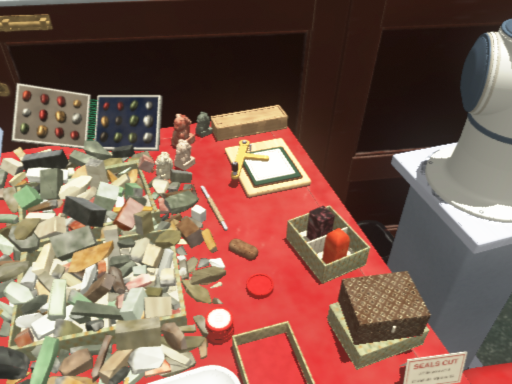

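```bash
python3 - <<'E'
from h import *
t=cv2.imread("pics/top0.png"); s=cv2.imread("pics/side0.png")
def z(im,x0,y0,w,h,k,n): cv2.imwrite(f"pics/{n}.png",cv2.resize(im[y0:y0+h,x0:x0+w],None,fx=k,fy=k,interpolation=cv2.INTER_CUBIC))
z(t,275,170,100,90,8,"t_board"); z(t,170,150,90,110,5,"t_box"); z(s,220,120,100,80,8,"s_board"); z(s,235,195,140,105,5,"s_box")
C=cam("top");print(w2px(C,[.252,.572,.19]),w2px(C,[0,0,0]))
E
```

```text
[-52.72064536 331.67491257] [249.74194208 428.06438385]
```

View pics/t_board.png

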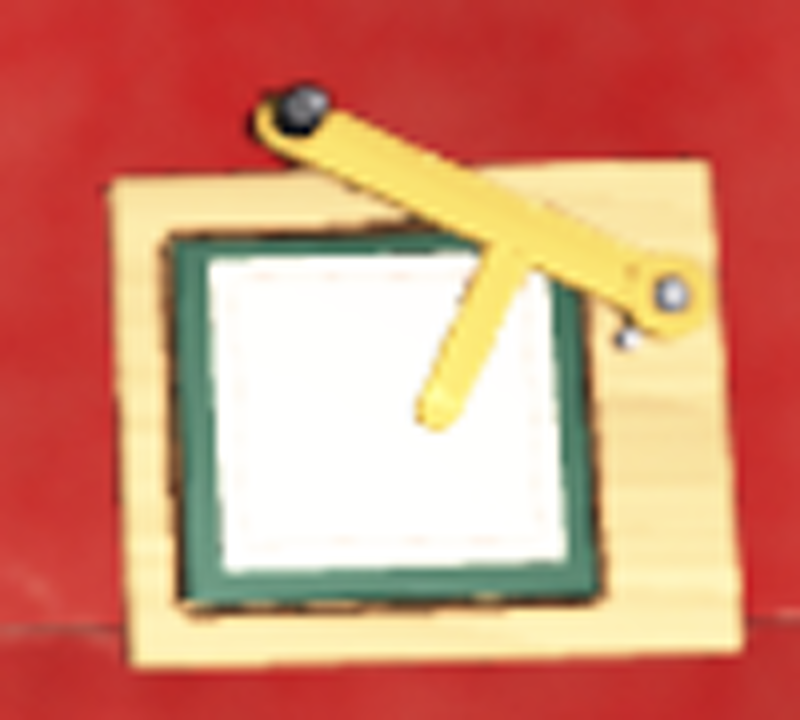

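View pics/t_box.png

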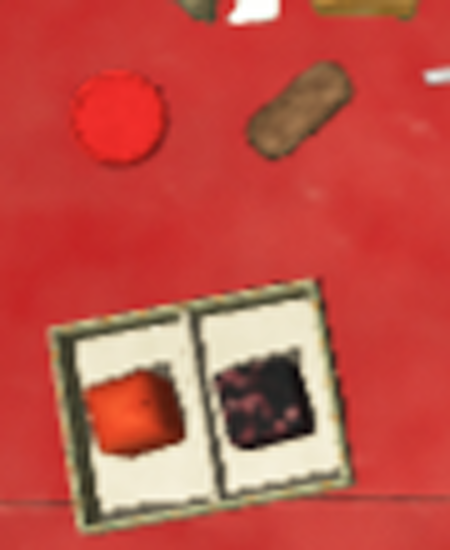

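View pics/s_board.png

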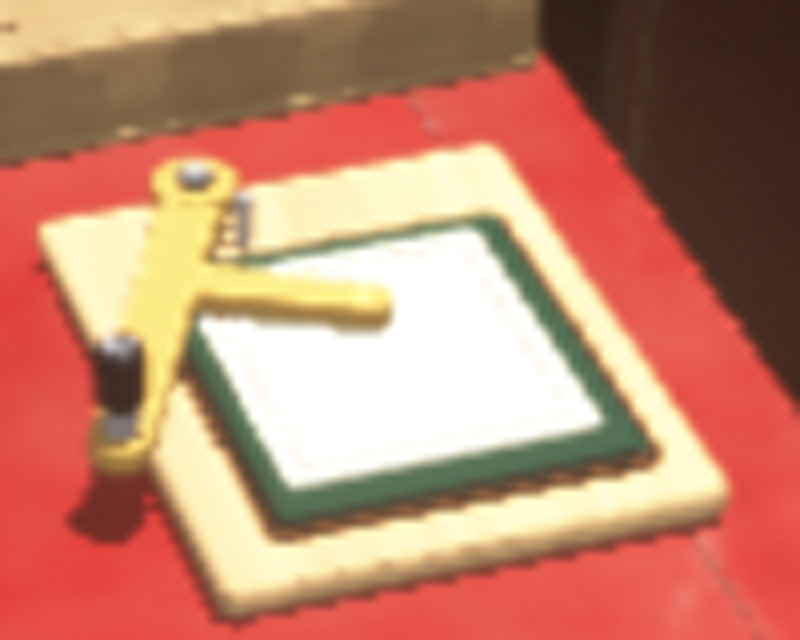

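View pics/s_box.png

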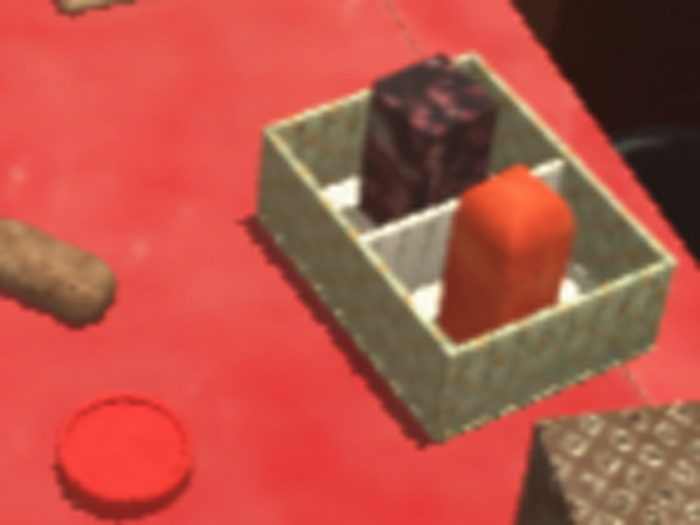

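View pics/wrist0.png

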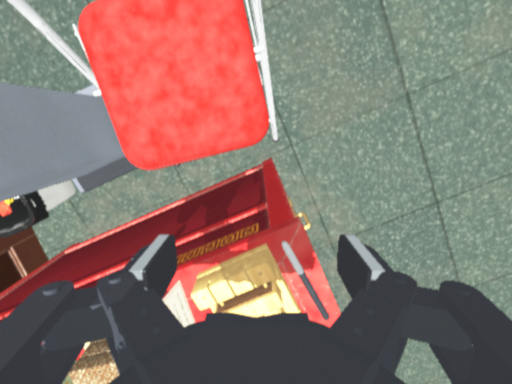

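```bash
cat > m0.py <<'E'
from h import *
C=cam("top"); S=cam("side")
def T(pts,k,ox,oy,z,C=C): return np.array([px2w(C,ox+u/k,oy+v/k,z) for u,v in pts])
def show(n,P):
    print(n,"mean",np.round(P.mean(0),4)); 
    for i in range(len(P)):
        d=P[(i+1)%len(P)]-P[i]; print("  ",np.round(P[i],4),"len",round(np.hypot(*d[:2])*1e3,1),"ang",round(np.degrees(np.arctan2(d[1],d[0])),2))
show("board",T([(113,180),(708,160),(742,650),(133,665)],8,275,170,.019))
show("card",T([(208,262),(550,255),(567,562),(225,572)],8,275,170,.021))
show("pivot,knob",np.vstack([T([(672,292)],8,275,170,.035),T([(303,100)],8,275,170,.060)]))
show("knobS",np.vstack([T([(195,178)],8,220,120,.035,S),T([(120,347)],8,220,120,.060,S)]))
show("box",T([(50,328),(318,282),(352,484),(84,530)],5,170,150,.048))
show("boxS",T([(265,130),(475,55),(672,265),(455,352)],5,235,195,.048,S))
show("tin",T([(120,117)],5,170,150,.012)); show("tinS",T([(124,448)],5,235,195,.012,S))
show("sealtop",T([(137,410)],5,170,150,.07)); show("sealtopS",T([(520,185)],5,235,195,.077,S))
E
python3 m0.py
```

```text
board mean [ 0.4654 -0.1953  0.019 ]
   [ 0.5375 -0.1046  0.019 ] len 180.0 ang -89.31
   [ 0.5397 -0.2846  0.019 ] len 146.9 ang -179.56
   [ 0.3928 -0.2858  0.019 ] len 179.6 ang 90.42
   [ 0.3915 -0.1061  0.019 ] len 146.1 ang 0.59
card mean [ 0.4652 -0.1843  0.021 ]
   [ 0.5115 -0.1324  0.021 ] len 102.8 ang -90.02
   [ 0.5114 -0.2352  0.021 ] len 92.0 ang -179.87
   [ 0.4195 -0.2354  0.021 ] len 101.2 ang 90.64
   [ 0.4183 -0.1342  0.021 ] len 93.2 ang 1.1
pivot,knob mean [ 0.5255 -0.2129  0.0475]
   [ 0.4977 -0.2677  0.035 ] len 122.7 ang 63.09
   [ 0.5533 -0.1582  0.06  ] len 122.7 ang -116.91
knobS mean [ 0.5235 -0.2108  0.0475]
   [ 0.4962 -0.2644  0.035 ] len 120.3 ang 63.01
   [ 0.5508 -0.1573  0.06  ] len 120.3 ang -116.99
box mean [0.4456 0.084  0.048 ]
   [0.4833 0.1555 0.048 ] len 128.3 ang -81.38
   [0.5025 0.0286 0.048 ] len 95.9 ang -170.96
   [0.4078 0.0136 0.048 ] len 126.2 ang 98.65
   [0.3888 0.1383 0.048 ] len 96.0 ang 10.33
boxS mean [0.4438 0.0865 0.048 ]
   [0.5018 0.0326 0.048 ] len 96.6 ang -170.71
   [0.4065 0.017  0.048 ] len 125.7 ang 98.71
   [0.3874 0.1412 0.048 ] len 93.2 ang 8.68
   [0.4796 0.1553 0.048 ] len 124.7 ang -79.74
tin mean [0.5921 0.1302 0.012 ]
   [0.5921 0.1302 0.012 ] len 0.0 ang 0.0
tinS mean [0.5916 0.1334 0.012 ]
   [0.5916 0.1334 0.012 ] len 0.0 ang 0.0
sealtop mean [0.4425 0.1099 0.07  ]
   [0.4425 0.1099 0.07  ] len 0.0 ang 0.0
sealtopS mean [0.4385 0.1135 0.077 ]
   [0.4385 0.1135 0.077 ] len 0.0 ang 0.0
```

```bash
python3 -m pendant '[[0,10,-30,6,2.4],[0,10,-30,6,2.4],[0,10,-30,6,2.4],[0,10,-30,6,2.4],[0,10,-30,6,2.4],[0,10,-30,6,2.4],[0,10,-30,6,2.4],[0,10,-30,6,2.4],[0,10,-30,6,2.4],[0,10,-30,6,2.4]]' 60; python3 -m pendant '[[0,10,-30,0,0],[0,10,-30,0,0],[0,10,-30,0,0],[0,10,-30,0,0],[0,5,-30,0,0],[0,0,-30,0,0],[0,0,0,0,0],[0,0,0,0,0],[0,0,0,0,0],[0,0,0,0,0]]'
python3 - <<'E'
from h import *
print(status.get_obs()); im,C=snap("wrist","w1"); np.save("w1C.npy",np.array([*C[:3],*C[3].ravel()]))
E
```

```text
time: 0.98
eef_pos: [0.3525, 0.2703, 0.2537]
orientation: [-90.0, 0.0, 0.3]
contact_force: [1.2, 0.7, 0.4]
grip_width: 0.0857
time: 1.82
eef_pos: [0.3974, 0.0925, 0.2535]
orientation: [-90.0, 0.0, 0.2]
contact_force: [1.0, -0.0, 0.4]
grip_width: 0.0853
{'time': 1.8167, 'qpos': array([ 4.68744236e+00,  6.63143636e+00,  9.99760630e+01,  1.12735261e-02,
        7.33941164e+01, -8.55389715e+01]), 'qd': array([ 0.45164734,  0.04400942,  0.03723528,  0.01928015,  0.01666388,
       -0.19345492]), 'joint_torque': array([-1.25243403e+00, -5.01362836e+01, -3.78488874e+01, -4.37956117e-02,
        1.53042354e-03,  5.12364568e-04]), 'eef_pos': array([0.39735051, 0.09245108, 0.2534585 ]), 'orientation': array([-8.99893552e+01,  2.45145269e-03,  2.23192078e-01]), 'contact_force': array([ 0.95940309, -0.04207722,  0.37442301]), 'moment': array([-0.02008212, -0.07360418, -0.02240742]), 'grip_width': 0.08529473251225762}
```

View pics/w1.png

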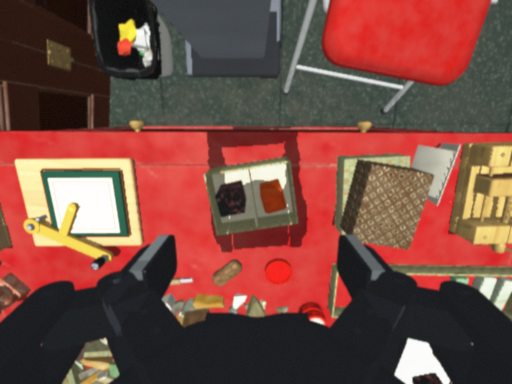

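```bash
python3 - <<'E'
from h import *
t=cv2.imread("pics/w1.png")
def z(im,x0,y0,w,h,k,n): cv2.imwrite(f"pics/{n}.png",cv2.resize(im[y0:y0+h,x0:x0+w],None,fx=k,fy=k,interpolation=cv2.INTER_CUBIC))
z(t,200,145,105,100,7,"w1box"); z(t,10,150,140,125,5,"w1b")
E
```

```text
(no output)
```

View pics/w1box.png

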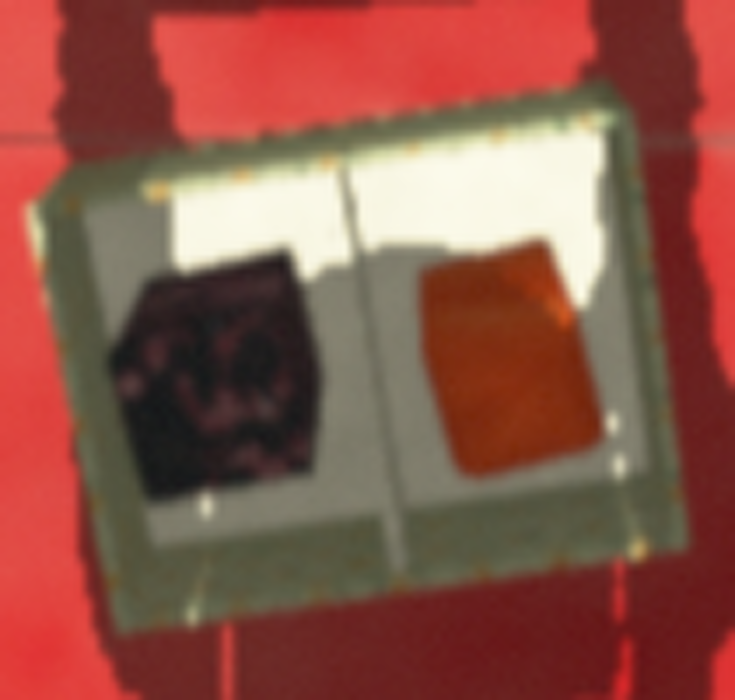

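View pics/w1b.png

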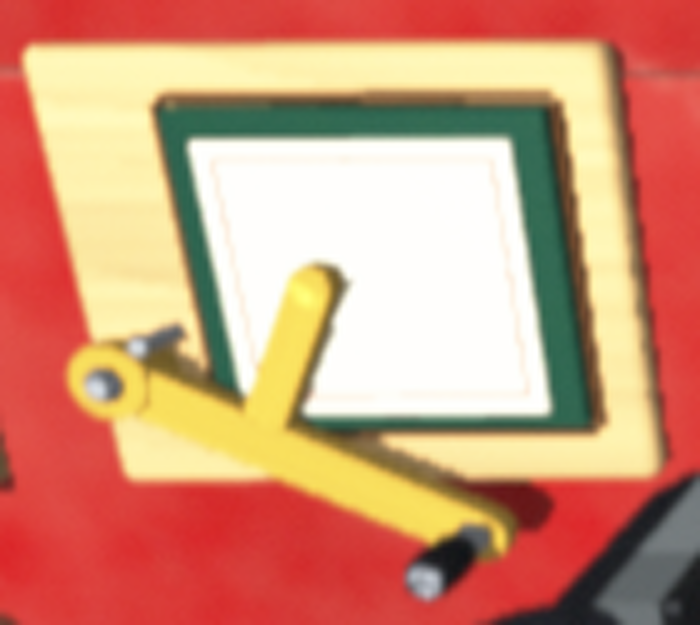

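```bash
python3 -m pendant '[[1,19,-24,-10,0],[1,19,-24,-10,0],[1,19,-24,-10,0],[1,19,-24,-10,0],[1,19,-24,-10,0],[1,19,-24,-10,0],[1,19,-24,-10,0],[1,19,-24,-10,0],[1,19,-24,-10,0],[1,19,-24,-10,0]]'; python3 -m pendant '[[1,0,0,-20,0],[1,0,0,-20,0],[1,0,0,-20,0],[1,0,0,-20,0],[1,0,0,-20,0],[1,0,0,-12,0],[1,0,0,0,0],[1,0,0,0,0],[1,0,0,0,0],[1,0,0,0,0]]'
python3 - <<'E'
from h import *
print(status.get_obs()["eef_pos"]); im,C=snap("side","s2")
cv2.imwrite("pics/s2z.png",cv2.resize(im[90:210,200:340,::-1],None,fx=5,fy=5,interpolation=cv2.INTER_CUBIC))
E
```

```text
time: 2.7
eef_pos: [0.5886, -0.1484, 0.1527]
orientation: [-90.0, 0.0, 0.3]
contact_force: [0.3, 0.2, 0.8]
grip_width: 0.0001
time: 3.53
eef_pos: [0.5883, -0.1483, 0.0427]
orientation: [-90.0, -0.1, 0.2]
contact_force: [-0.1, -0.2, -0.1]
grip_width: -0.0
[ 0.58828065 -0.14833447  0.04269065]
```

View pics/s2z.png

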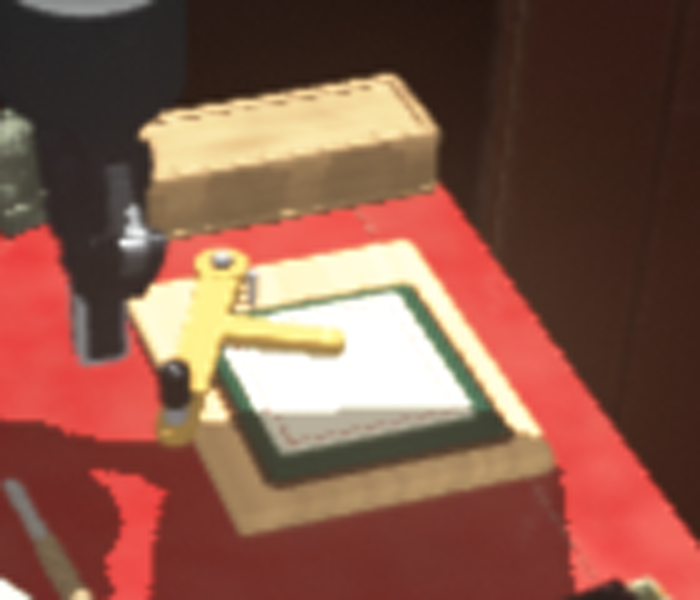

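```bash
python3 -m pendant '[[1,-6,0,0,0],[1,-6,0,0,0],[1,-6,0,0,0],[1,-6,0,0,0],[1,-6,0,0,0],[1,-6,0,0,0],[1,-6,0,0,0],[1,-6,0,0,0],[1,-6,0,0,0],[1,-6,0,0,0]]'; python3 -m pendant '[[1,-2,0,0,0],[1,-2,0,0,0],[1,-1,0,0,0],[1,-1,0,0,0],[1,-1,0,0,0],[1,-1,0,0,0],[1,-1,0,0,0],[1,0,0,0,0],[1,0,0,0,0],[1,0,0,0,0]]'
python3 - <<'E'
from h import *
print(status.get_obs()["eef_pos"]); im,C=snap("side","s3")
cv2.imwrite("pics/s3z.png",cv2.resize(im[90:210,200:340,::-1],None,fx=5,fy=5,interpolation=cv2.INTER_CUBIC))
E
```

```text
time: 4.42
eef_pos: [0.5268, -0.1483, 0.0415]
orientation: [-90.0, -0.0, 0.2]
contact_force: [0.6, 0.1, -1.0]
grip_width: -0.0
time: 5.25
eef_pos: [0.5185, -0.1483, 0.0415]
orientation: [-90.0, -0.0, 0.2]
contact_force: [-0.5, 0.1, 0.8]
grip_width: 0.0005
[ 0.51853399 -0.14825038  0.04149094]
```

View pics/s3z.png

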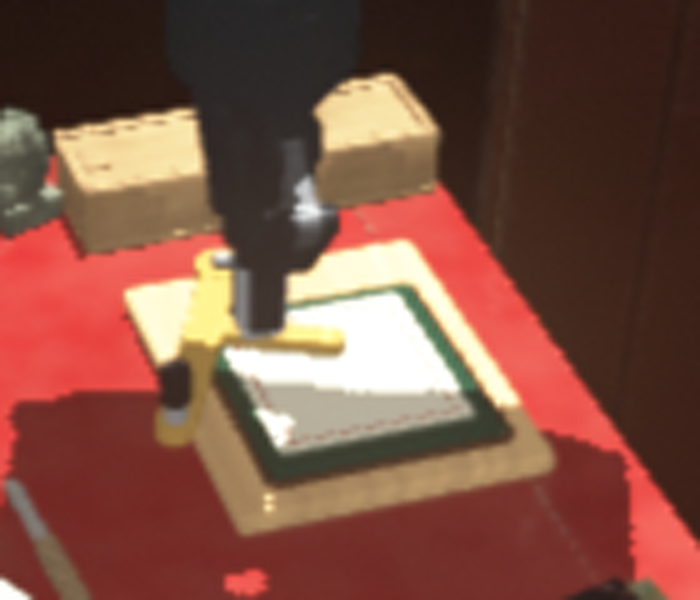

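```bash
python3 - <<'E'
from h import *
S=cam("side");T=cam("top")
for p in ([.5185,-.1483,.0415],[.552,-.157,.0495],[.497,-.266,.035],[.465,-.184,.021]):
    a=w2px(S,p);print(p,a,(a-[200,90])*5, w2px(T,p))
im,C=snap("top","t3")
cv2.imwrite("pics/t3z.png",cv2.resize(im[150:270,240:400,::-1],None,fx=5,fy=5,interpolation=cv2.INTER_CUBIC))
E
```

```text
[0.5185, -0.1483, 0.0415] [250.43378095 170.00616891] [252.16890474 400.03084454] [308.35476733 198.49462921]
[0.552, -0.157, 0.0495] [234.53233738 167.4443087 ] [172.66168692 387.22154351] [311.86112336 183.87971859]
[0.497, -0.266, 0.035] [243.86272331 141.94979324] [219.31361655 259.74896621] [358.3156465  206.82407225]
[0.465, -0.184, 0.021] [267.7384023  163.99902689] [338.69201151 369.99513447] [323.27622512 221.51745826]
```

View pics/t3z.png

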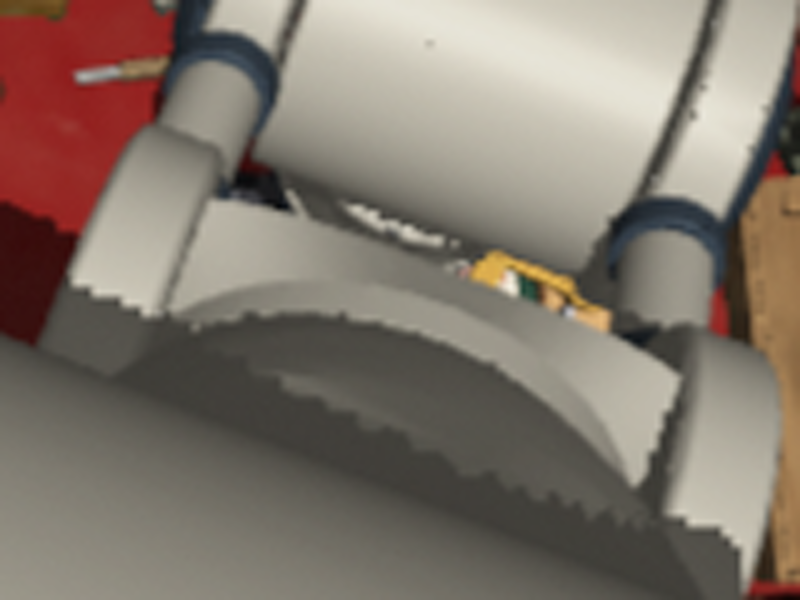

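```bash
python3 - <<'E'
from h import *
a=np.load("w1C.npy");C=(a[0],a[1],a[2],a[3:].reshape(4,4))
def T(pts,k,ox,oy,z): return np.array([np.round(px2w(C,ox+u/k,oy+v/k,z),4) for u,v in pts])
print("card",T([(187,140),(512,140),(552,412)],5,10,150,.021))
print("pivot",T([(102,385)],5,10,150,.035),"knob",T([(426,582)],5,10,150,.06))
print("boxrim",T([(55,190),(605,100),(685,545),(120,630)],7,200,145,.048))
im,D=snap("wrist","w3");f=D
for i in ([.5185,-.1483,.0415],[.5185,-.1483,.07]): print(w2px(D,i))
E
```

```text
card [[ 0.4211 -0.2375  0.021 ]
 [ 0.4208 -0.1354  0.021 ]
 [ 0.5131 -0.1349  0.021 ]]
pivot [[ 0.4981 -0.2698  0.035 ]] knob [[ 0.5535 -0.1605  0.06  ]]
boxrim [[0.4057 0.0199 0.048 ]
 [0.3865 0.1339 0.048 ]
 [0.4844 0.1547 0.048 ]
 [0.505  0.0299 0.048 ]]
[258.43524512 215.89027567]
[258.70967918 232.07984768]
```

View pics/w3.png

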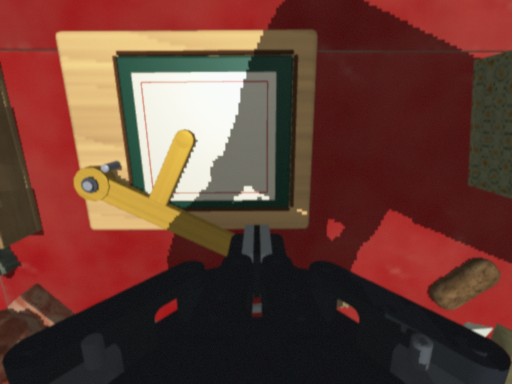

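```bash
python3 - <<'E'
from h import *
w=cv2.imread("pics/w3.png");s=cv2.imread("pics/s3.png");w1=cv2.imread("pics/w1.png")
a=cv2.resize(w[200:300,200:320],None,fx=6,fy=6,interpolation=cv2.INTER_CUBIC)
b=cv2.resize(s[90:180,200:300],None,fx=6,fy=6,interpolation=cv2.INTER_CUBIC)
c=cv2.resize(w1[215:315,110:260],None,fx=5,fy=5,interpolation=cv2.INTER_CUBIC)
cv2.imwrite("pics/a.png",a);cv2.imwrite("pics/b.png",b);cv2.imwrite("pics/c.png",c)
E
```

```text
(no output)
```

View pics/a.png

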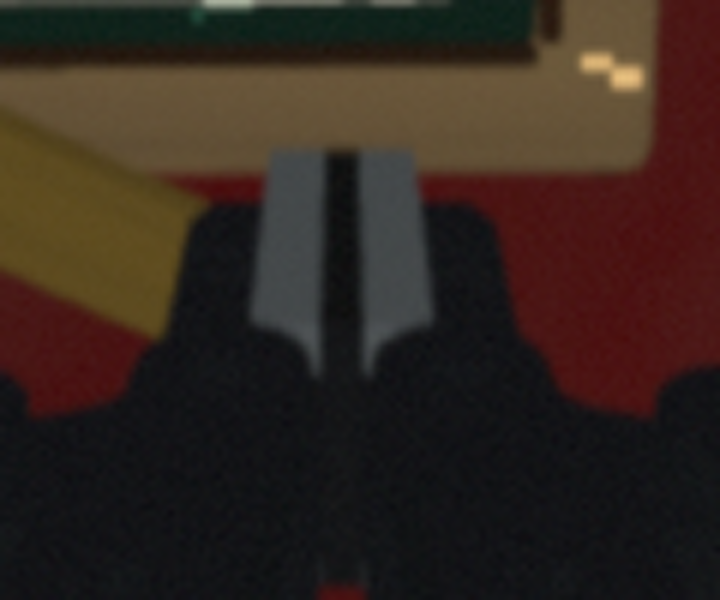

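View pics/b.png

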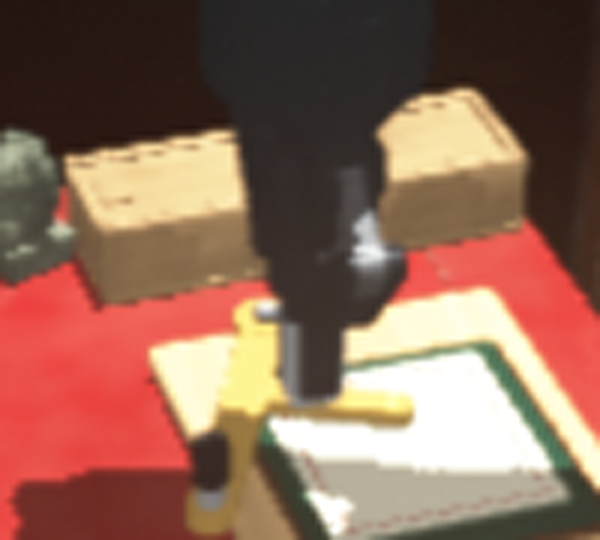

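View pics/c.png

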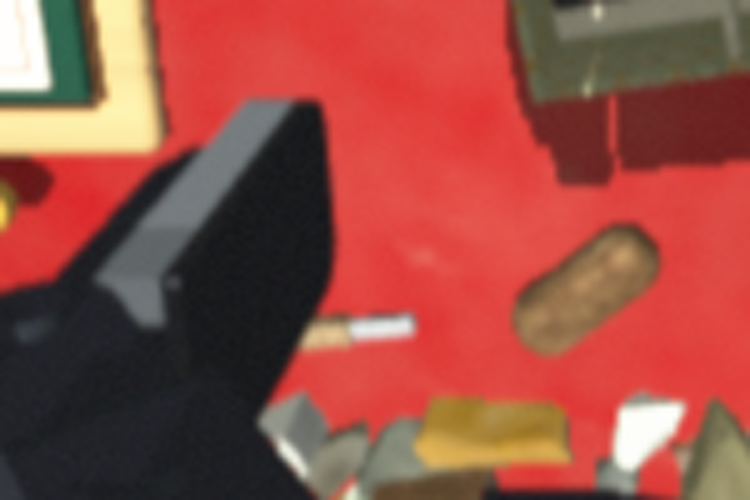

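```bash
python3 - <<'E'
from h import *
S=cam("side"); W=cam("wrist")
for h in (0,.02,.025,.03,.035,.04,.045):
    print(h,[np.round(w2px(S,[.5185+dx,-.1483+dy,.0415+h]),1) for dx in(-.011,.011) for dy in (0,)],[np.round(w2px(W,[.5185+dx,-.1483,.0415+h]),1) for dx in(-.011,.011)])
E
```

```text
0 [array([255.2, 169.1]), array([245.6, 170.9])] [array([258.5, 201.2]), array([258.4, 230.2])]
0.02 [array([255.4, 161.7]), array([245.7, 163.5])] [array([258.7, 210.6]), array([258.6, 242.4])]
0.025 [array([255.4, 159.9]), array([245.7, 161.6])] [array([258.8, 213.3]), array([258.6, 245.9])]
0.03 [array([255.5, 158. ]), array([245.7, 159.7])] [array([258.8, 216.1]), array([258.7, 249.6])]
0.035 [array([255.5, 156.1]), array([245.7, 157.8])] [array([258.9, 219.1]), array([258.7, 253.5])]
0.04 [array([255.6, 154.2]), array([245.7, 155.9])] [array([259. , 222.3]), array([258.8, 257.6])]
0.045 [array([255.6, 152.3]), array([245.8, 154. ])] [array([259. , 225.7]), array([258.8, 262. ])]
```

```bash
python3 -m pendant '[[1,14,-1,2,0],[1,14,-1,2,0],[1,14,-1,2,0],[1,14,-1,0,0],[1,14,0,0,0],[1,0,0,-12,0],[1,0,0,-12,0],[1,0,0,-12,0],[1,0,0,0,0],[1,0,0,0,0]]'
python3 - <<'E'
from h import *
print(status.get_obs()["eef_pos"]); im,C=snap("side","s4")
cv2.imwrite("pics/s4z.png",cv2.resize(im[90:200,190:320,::-1],None,fx=6,fy=6,interpolation=cv2.INTER_CUBIC))
E
```

```text
time: 6.23
eef_pos: [0.5869, -0.1519, 0.0102]
orientation: [-89.9, 0.2, 0.2]
contact_force: [0.0, -0.1, 0.5]
grip_width: 0.0001
[ 0.58688419 -0.15189423  0.01022954]
```

View pics/s4z.png

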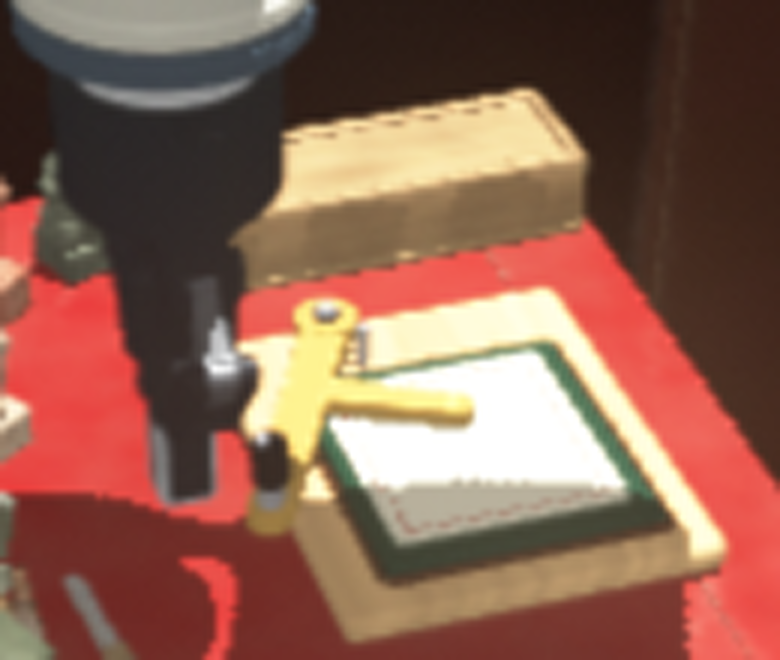

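```bash
python3 -m pendant '[[1,-3,0,0,0],[1,-3,0,0,0],[1,-3,0,0,0],[1,-3,0,0,0],[1,-3,0,0,0],[1,-3,0,0,0],[1,-3,0,0,0],[1,-3,0,0,0],[1,-3,0,0,0],[1,0,0,0,0]]'
python3 - <<'E'
from h import *
print(status.get_obs()["eef_pos"]); im,C=snap("side","s5")
cv2.imwrite("pics/s5z.png",cv2.resize(im[90:200,190:320,::-1],None,fx=6,fy=6,interpolation=cv2.INTER_CUBIC))
E
```

```text
time: 7.12
eef_pos: [0.561, -0.1522, 0.0115]
orientation: [-90.0, 0.0, 0.2]
contact_force: [1.2, 0.6, -0.1]
grip_width: 0.0003
[ 0.560957   -0.15216284  0.01154136]
```

View pics/s5z.png

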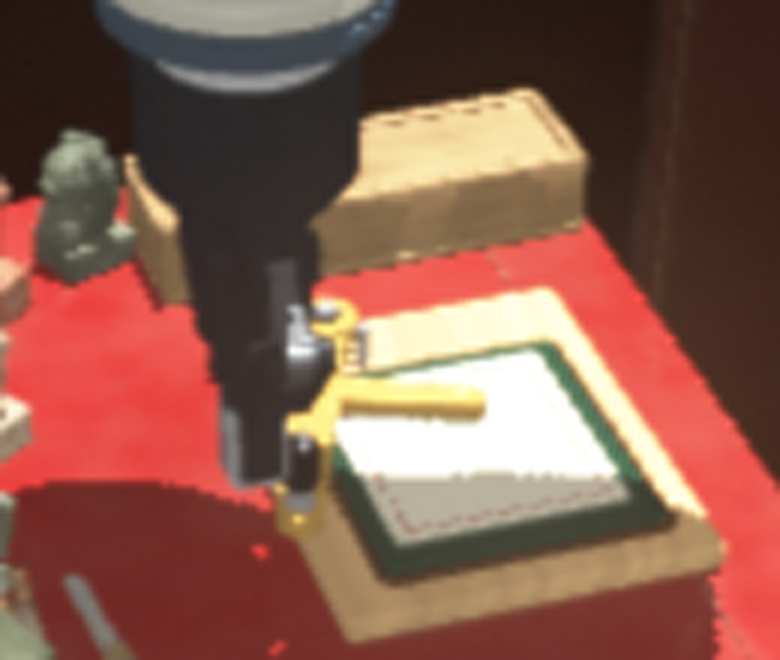

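```bash
python3 -m pendant '[[1,-4,1,0,0],[1,-4,1,0,0],[1,-4,1,0,0],[1,-4,1,0,0],[1,-4,1,0,0],[1,-4,0,0,0],[1,-4,0,0,0],[1,-4,0,0,0],[1,-4,0,0,0],[1,-2,0,0,0]]'; python3 -m pendant '[[1,-1,0,0,0],[1,-1,0,0,0],[1,-1,0,0,0],[1,-1,0,0,0],[1,-1,0,0,0],[1,0,0,0,0],[1,0,0,0,0],[1,0,0,0,0],[1,0,0,0,0],[1,0,0,0,0]]'
python3 - <<'E'
from h import *
print(status.get_obs()["eef_pos"]); im,C=snap("side","s6")
cv2.imwrite("pics/s6z.png",cv2.resize(im[90:200,190:320,::-1],None,fx=6,fy=6,interpolation=cv2.INTER_CUBIC))
E
```

```text
time: 8.0
eef_pos: [0.5227, -0.1472, 0.0115]
orientation: [-90.0, 0.0, 0.2]
contact_force: [2.5, 1.5, 0.1]
grip_width: -0.0001
time: 8.83
eef_pos: [0.5184, -0.1473, 0.0114]
orientation: [-90.0, 0.0, 0.2]
contact_force: [-0.5, 0.0, -0.3]
grip_width: 0.0001
[ 0.51836696 -0.14727285  0.01142622]
```

View pics/s6z.png

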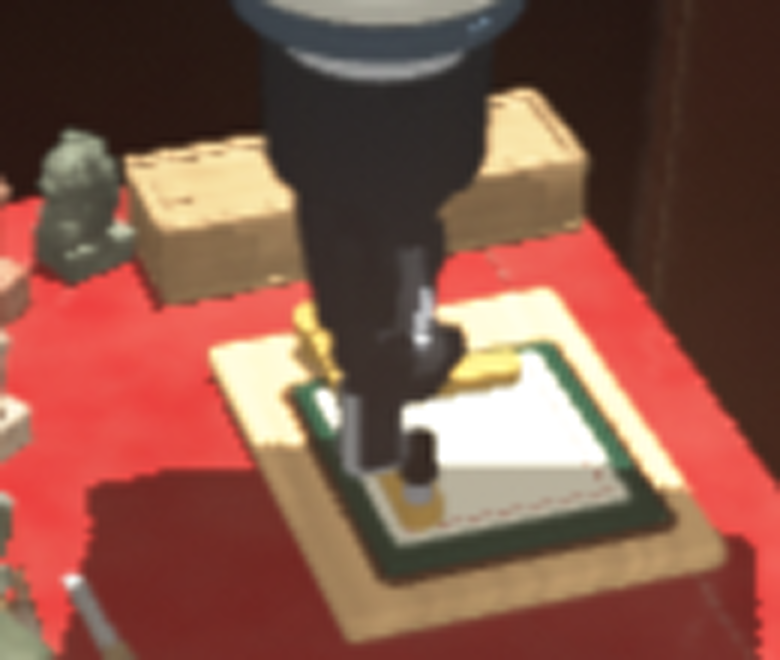

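```bash
python3 -m pendant '[[1,-1,0,0,0],[1,-1,0,0,0],[1,-1,0,0,0],[1,-1,0,0,0],[1,-1,0,0,0],[1,0,0,0,0],[1,0,0,0,0],[1,0,0,0,0],[1,0,0,0,0],[1,0,0,0,0]]'
python3 - <<'E'
from h import *
im,C=snap("wrist","w6")
cv2.imwrite("pics/w6z.png",cv2.resize(im[0:260,20:340,::-1],None,fx=2.3,fy=2.3,interpolation=cv2.INTER_CUBIC))
E
```

```text
time: 9.72
eef_pos: [0.5146, -0.1473, 0.0117]
orientation: [-90.0, -0.1, 0.2]
contact_force: [8.5, 4.1, -2.2]
grip_width: 0.0004
```

View pics/w6z.png

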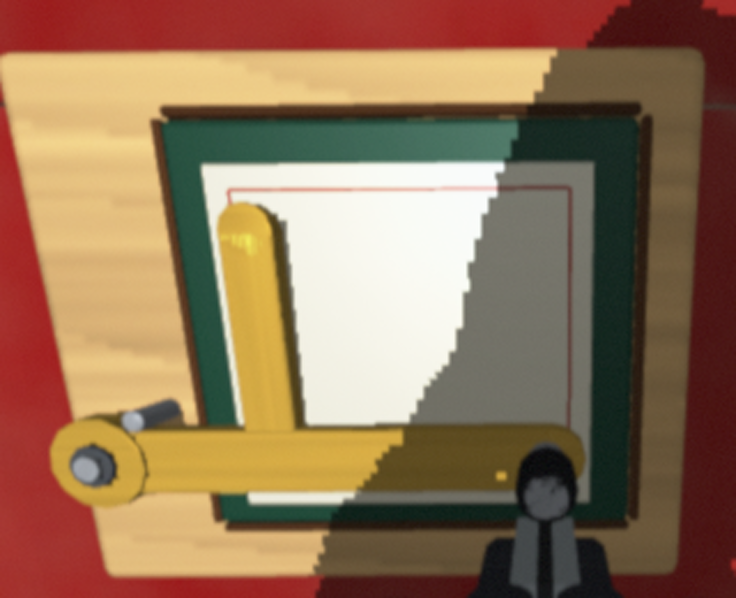

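```bash
python3 - <<'E'
from h import *
w=cv2.imread("pics/w6.png")
cv2.imwrite("pics/w6a.png",cv2.resize(w[80:230,30:170],None,fx=5.3,fy=4,interpolation=cv2.INTER_CUBIC))
cv2.imwrite("pics/w6b.png",cv2.resize(w[150:240,180:300],None,fx=6,fy=6,interpolation=cv2.INTER_CUBIC))
C=cam("wrist");np.save("w6C.npy",np.array([*C[:3],*C[3].ravel()]))
E
```

```text
(no output)
```

View pics/w6a.png

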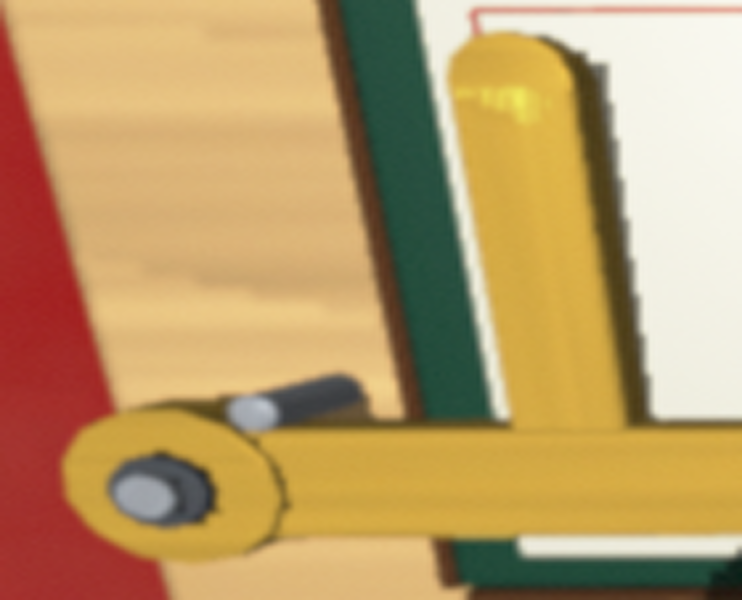

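```bash
python3 - <<'E'
from h import *
a=np.load("w6C.npy");C=(a[0],a[1],a[2],a[3:].reshape(4,4))
def P(u,v,z=.0305): return np.round(px2w(C,30+u/5.3,80+v/4,z)*1e3,1)
print("inner long",P(250,428),P(400,428),P(700,428)," outer",P(300,535),P(700,533))
print("short L",P(455,110),P(512,425)," R",P(575,85),P(628,425))
print("pivot cap",P(145,495,.04), P(145,495,.035),"disc c",P(175,480))
w=lambda x,y,z: np.round(px2w(C,20+x/2.3,y/2.3,z)*1e3,1)
print("card",w(201,163,.021),w(594,163,.021),w(590,503,.021),w(248,503,.021))
print("board",w(0,57,.019),w(702,50,.019),w(678,574,.019),w(108,575,.019))
E
```

```text
inner long [ 488.8 -260.4   30.5] [ 488.7 -242.7   30.5] [ 488.6 -207.5   30.5]  outer [ 506.4 -257.4   30.5] [ 505.9 -209.1   30.5]
short L [ 441.5 -229.8   30.5] [ 488.2 -229.5   30.5]  R [ 438.1 -216.4   30.5] [ 488.2 -215.9   30.5]
pivot cap [ 496.7 -267.5   40. ] [ 498.3 -271.3   35. ] disc c [ 497.2 -270.8   30.5]
card [ 420.6 -236.7   21. ] [ 420.4 -136.2   21. ] [ 513.1 -135.2   21. ] [ 513.4 -236.3   21. ]
board [ 396.2 -284.1   19. ] [ 394.3 -109.9   19. ] [ 537.2 -107.3   19. ] [ 538.  -283.7   19. ]
```

```bash
python3 -m pendant '[[1,8,0,0,0],[1,4,0,10,0],[1,0,0,25,-6],[1,-5,5,30,-7],[1,-8,25,30,-7],[0.25,-8,25,15,-7],[0.25,-8,25,0,-7],[0.25,-8,25,0,-7],[0.25,-8,25,0,-7],[0.25,-8,25,0,-7]]'; python3 -m pendant '[[0.25,-8,25,0,-7],[0.25,-8,25,0,-7],[0.25,-8,25,0,-7],[0.25,-8,25,0,-5.2],[0.25,-6,17,0,0],[0.25,0,0,0,0],[0.25,0,0,0,0],[0.25,0,0,0,0],[0.25,0,0,0,0],[0.25,0,0,0,0]]'
python3 - <<'E'
from h import *
print(status.get_obs()["eef_pos"]); im,C=snap("wrist","w7");np.save("w7C.npy",np.array([*C[:3],*C[3].ravel()]))
E
```

```text
time: 10.6
eef_pos: [0.4719, 0.0087, 0.1217]
orientation: [-90.0, -0.0, -55.2]
contact_force: [0.5, 0.2, -0.0]
grip_width: 0.0607
time: 11.43
eef_pos: [0.4349, 0.1238, 0.1215]
orientation: [-90.0, -0.0, -81.0]
contact_force: [1.1, -1.0, -0.2]
grip_width: 0.0642
[0.43486311 0.12375693 0.12145885]
```

View pics/w7.png

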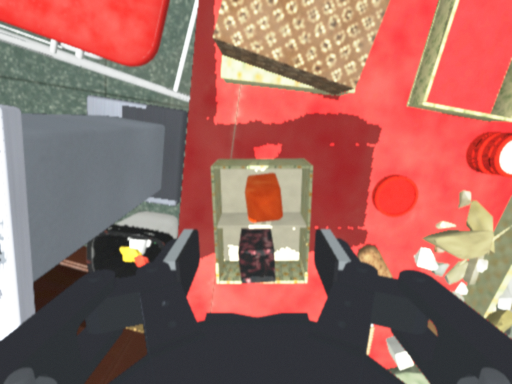

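```bash
python3 - <<'E'
from h import *
w=cv2.imread("pics/w7.png")
cv2.imwrite("pics/w7a.png",cv2.resize(w[150:290,200:320],None,fx=5,fy=5,interpolation=cv2.INTER_CUBIC))
E
```

```text
(no output)
```

View pics/w7a.png

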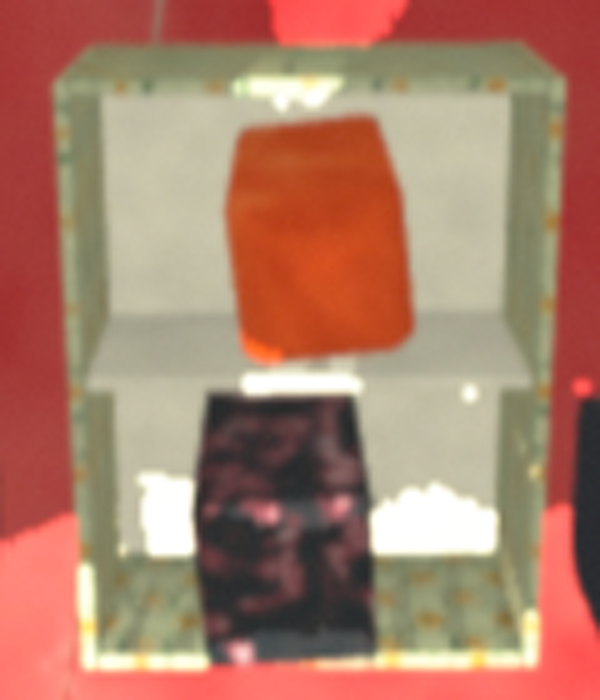

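```bash
python3 - <<'E'
from h import *
a=np.load("w7C.npy");C=(a[0],a[1],a[2],a[3:].reshape(4,4))
def P(u,v,z): return px2w(C,200+u/5,150+v/5,z)*1e3
def s(n,*p):
    p=np.array(p);d=np.diff(p,axis=0)[0];print(n,np.round(p,1).tolist(),"len",np.hypot(*d[:2]).round(1),"ang",np.degrees(np.arctan2(d[1],d[0])).round(1),"mid",p.mean(0).round(1))
s("base",P(238,130,3),P(378,116,3))
s("should near",P(227,215,63),P(402,195,63))
s("should far",P(245,360,63),P(413,345,63))
s("box near rim",P(57,85,48),P(565,80,48)); s("box far rim",P(85,668,48),P(540,665,48))
s("box diag",P(57,85,48),P(540,665,48))
s("floor",P(105,313,3),P(508,313,3)); s("floor far",P(105,95,3),P(510,95,3))
s("dark base",P(208,395,3),P(353,395,3)); 
E
```

```text
base [[425.3, 762.0, 3000.0], [147.7, 688.7, 3000.0]] len 287.0 ang -165.2 mid [ 286.5  725.4 3000. ]
should near [[350.4, 17737.4, 63000.0], [-7824.8, 15434.7, 63000.0]] len 8493.4 ang -164.3 mid [-3737.2 16586.1 63000. ]
should far [[-1623.9, 25013.0, 63000.0], [-9745.9, 22923.7, 63000.0]] len 8386.4 ang -165.6 mid [-5684.9 23968.4 63000. ]
box near rim [[7083.0, 9709.6, 48000.0], [-10848.7, 6693.4, 48000.0]] len 18183.7 ang -170.5 mid [-1882.9  8201.5 48000. ]
box far rim [[3286.5, 33290.7, 48000.0], [-14905.7, 30277.8, 48000.0]] len 18440.0 ang -170.6 mid [-5809.6 31784.2 48000. ]
box diag [[7083.0, 9709.6, 48000.0], [-14905.7, 30277.8, 48000.0]] len 30109.0 ang 136.9 mid [-3911.3 19993.7 48000. ]
floor [[645.7, 1197.8, 3000.0], [-199.1, 1064.3, 3000.0]] len 855.2 ang -171.0 mid [ 223.3 1131.  3000. ]
floor far [[702.5, 732.5, 3000.0], [-109.3, 604.2, 3000.0]] len 821.9 ang -171.0 mid [ 296.6  668.4 3000. ]
dark base [[403.2, 1349.3, 3000.0], [94.0, 1300.4, 3000.0]] len 313.1 ang -171.0 mid [ 248.6 1324.8 3000. ]
```

```bash
cat > m7.py <<'E'
from h import *
a=np.load("w7C.npy");C=(a[0],a[1],a[2],a[3:].reshape(4,4))
def P(u,v,z): return px2w(C,200+u/5,150+v/5,z/1e3)*1e3
def s(n,*p):
    p=np.array(p);d=np.diff(p,axis=0)[0];print(n,np.round(p,1).tolist(),"len",np.hypot(*d[:2]).round(1),"ang",np.degrees(np.arctan2(d[1],d[0])).round(1),"mid",p.mean(0).round(1))
s("base",P(238,130,3),P(378,116,3))
s("should near",P(227,215,63),P(402,195,63))
s("should far",P(245,360,63),P(413,345,63))
s("box near rim",P(57,85,48),P(565,80,48)); s("box far rim",P(85,668,48),P(540,665,48))
s("box diag",P(57,85,48),P(540,665,48))
s("floor",P(105,313,3),P(508,313,3)); s("floor far",P(105,95,3),P(510,95,3))
s("dark base",P(208,395,3),P(353,395,3)); 
E
python3 m7.py
```

```text
base [[424.4, 125.2, 3.0], [455.2, 133.4, 3.0]] len 31.9 ang 14.8 mid [439.8 129.3   3. ]
should near [[424.8, 121.8, 63.0], [456.0, 130.6, 63.0]] len 32.5 ang 15.7 mid [440.4 126.2  63. ]
should far [[432.3, 94.0, 63.0], [463.3, 102.0, 63.0]] len 32.0 ang 14.4 mid [447.8  98.   63. ]
box near rim [[388.9, 138.1, 48.0], [484.6, 154.2, 48.0]] len 97.1 ang 9.5 mid [436.8 146.1  48. ]
box far rim [[409.2, 12.2, 48.0], [506.3, 28.3, 48.0]] len 98.4 ang 9.4 mid [457.7  20.2  48. ]
box diag [[388.9, 138.1, 48.0], [506.3, 28.3, 48.0]] len 160.7 ang -43.1 mid [447.6  83.2  48. ]
floor [[399.9, 76.8, 3.0], [493.7, 91.7, 3.0]] len 95.0 ang 9.0 mid [446.8  84.2   3. ]
floor far [[393.6, 128.5, 3.0], [483.8, 142.8, 3.0]] len 91.3 ang 9.0 mid [438.7 135.6   3. ]
dark base [[426.8, 60.0, 3.0], [461.2, 65.4, 3.0]] len 34.8 ang 9.0 mid [444.   62.7   3. ]
```

```bash
python3 -m pendant '[[0.25,2,-3,0,3],[0.25,3,-4,-8,3],[0.25,3.6,-4.3,-10,0],[0.25,0,0,-15,0],[0.25,0,0,-15,0],[0.25,0,0,-15,0],[0.25,0,0,-15,0],[0.25,0,0,-14,0],[0.25,0,0,-9,0],[0.25,0,0,0,0]]'
python3 - <<'E'
from h import *
im,C=snap("side","s8")
cv2.imwrite("pics/s8z.png",cv2.resize(im[150:280,265:395,::-1],None,fx=5,fy=5,interpolation=cv2.INTER_CUBIC))
im,C=snap("wrist","w8")
E
```

```text
time: 12.32
eef_pos: [0.4423, 0.1126, 0.0188]
orientation: [-90.2, 0.0, -75.0]
contact_force: [-0.6, -0.6, 0.6]
grip_width: 0.0641
```

View pics/s8z.png

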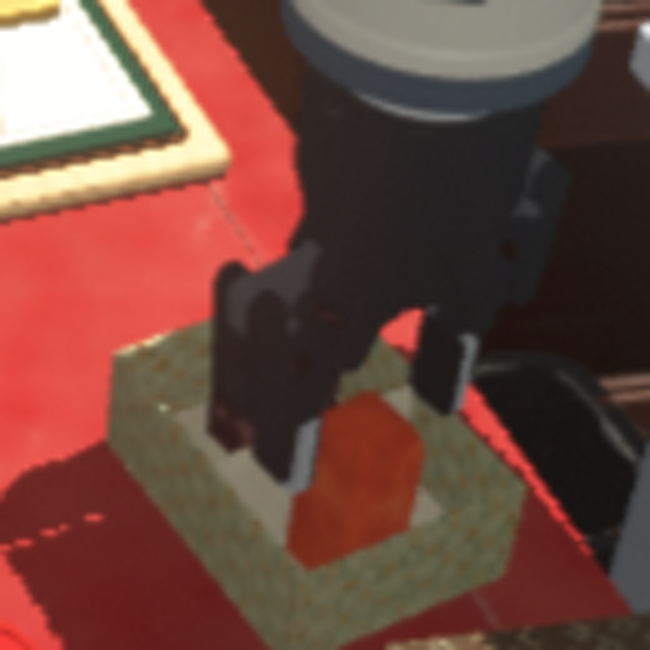

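View pics/w8.png

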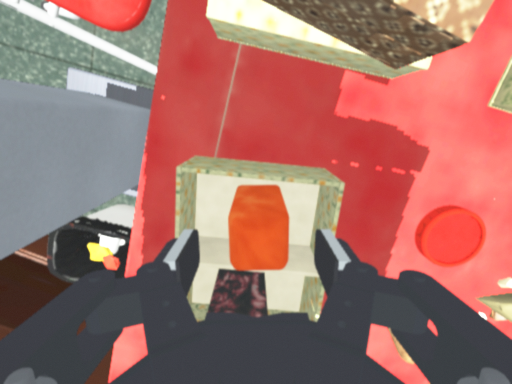

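```bash
python3 - <<'E'
from h import *
S=cam("side");c=np.array([.4423,.1126,.0188]);ax=np.array([np.cos(np.radians(15)),np.sin(np.radians(15)),0])
for h in (.03,.04,.05,.06):
    print(h,[np.round((w2px(S,c+[0,0,h]+ax*d)-[265,150])*5) for d in(-.032,.032)])
t=c.copy();t[2]=.079;print("seal top",(w2px(S,[.444,.1127,.079])-[265,150])*5)
E
```

```text
0.03 [array([415., 432.]), array([281., 501.])]
0.04 [array([419., 413.]), array([284., 481.])]
0.05 [array([423., 393.]), array([287., 462.])]
0.06 [array([428., 373.]), array([290., 442.])]
seal top [355.78614222 407.69946067]
```

```bash
python3 -m pendant '[[0.25,1,0,-6,0],[0.25,0,0,-6,0],[0.25,0,0,-6,0],[0.25,0,0,0,0],[0.7,0,0,0,0],[0.7,0,0,0,0],[0.7,0,0,0,0],[0.7,0,0,0,0],[0.7,0,0,0,0],[0.7,0,0,0,0]]' 50
python3 - <<'E'
from h import *
im,C=snap("side","s9")
cv2.imwrite("pics/s9z.png",cv2.resize(im[150:280,265:395,::-1],None,fx=5,fy=5,interpolation=cv2.INTER_CUBIC))
E
```

```text
time: 13.25
eef_pos: [0.4442, 0.1131, 0.0028]
orientation: [-90.0, -0.0, -74.9]
contact_force: [-2.7, -0.2, 7.5]
grip_width: 0.0322
```

View pics/s9z.png

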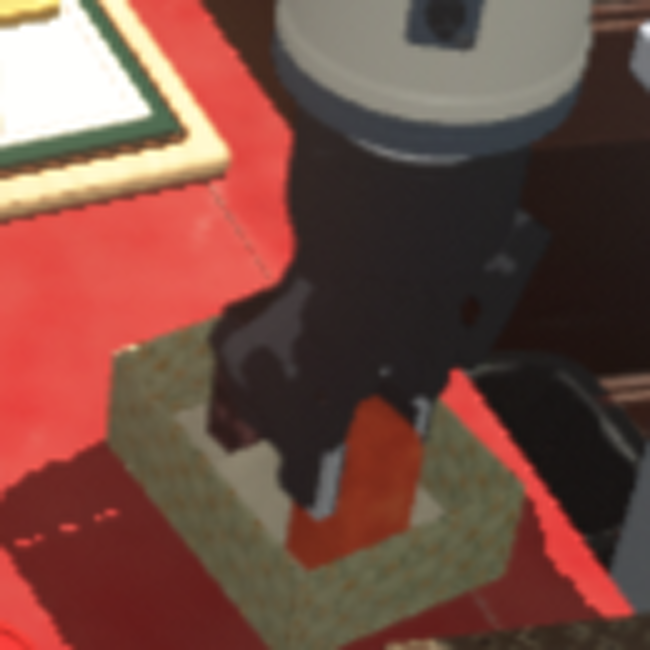

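```bash
python3 -m pendant '[[0.7,0,0,1,0],[0.7,0,0,3,0],[0.7,0,0,6,0],[0.7,0,0,10,0],[0.7,0,0,12,0],[0.7,0,0,15,0],[0.7,0,0,12,0],[0.7,0,0,8,0],[0.7,0,0,0,0],[0.7,0,0,0,0]]' 70
python3 - <<'E'
from h import *
print(status.get_obs()["eef_pos"])
im,C=snap("side","s10")
cv2.imwrite("pics/s10z.png",cv2.resize(im[110:280,230:390,::-1],None,fx=4,fy=4,interpolation=cv2.INTER_CUBIC))
im,C=snap("wrist","w10");np.save("w10C.npy",np.array([*C[:3],*C[3].ravel()]))
E
```

```text
time: 14.13
eef_pos: [0.4444, 0.1131, 0.0697]
orientation: [-90.0, -0.0, -74.9]
contact_force: [-0.1, -0.2, -2.1]
grip_width: 0.0314
[0.44435632 0.1130911  0.06968426]
```

View pics/s10z.png

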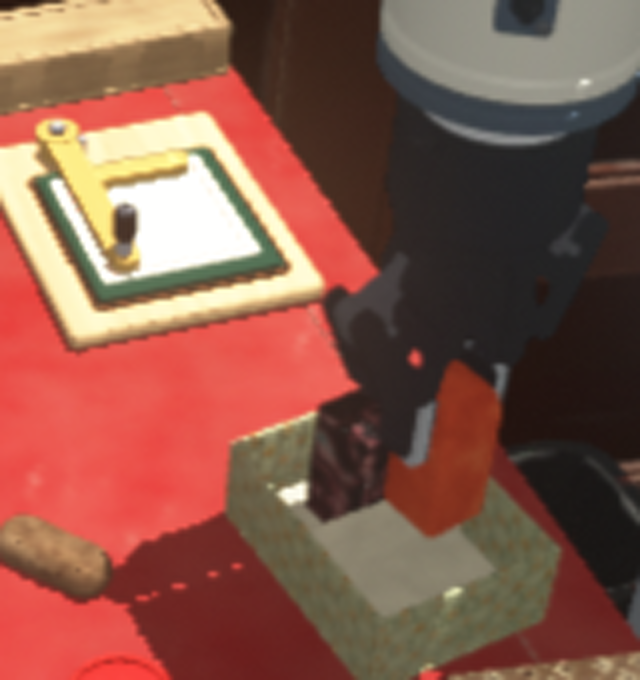

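View pics/w10.png

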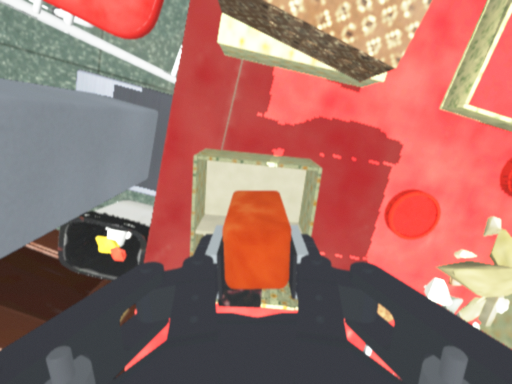

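```bash
python3 - <<'E'
from h import *
w=cv2.imread("pics/w10.png")
cv2.imwrite("pics/w10a.png",cv2.resize(w[170:310,200:320],None,fx=5,fy=5,interpolation=cv2.INTER_CUBIC))
a=np.load("w10C.npy");C=(a[0],a[1],a[2],a[3:].reshape(4,4))
print("tin",px2w(C,413,214.5,.012))
h=np.array(eyes.get_calibration("wrist")["hand_eye"]);f,cx,cy=C[:3]
for y in(-.005,0,.005):
  for z in(-.0165,.0165):
    q=np.linalg.inv(h)@[-.0165,y,z,1];print(y,z,cx+f*q[0]/q[2],cy+f*q[1]/q[2])
E
```

```text
tin [0.59121148 0.13093164 0.012     ]
-0.005 -0.0165 232.49429109662228 194.05348263600058
-0.005 0.0165 281.04984981057856 194.01733596245356
0 -0.0165 233.10900304071325 192.1156079049197
0 0.0165 280.4183423442581 192.08038379291125
0.005 -0.0165 233.6929504227842 190.27471822175352
0.005 0.0165 279.81844008974423 190.24037075210833
```

View pics/w10a.png

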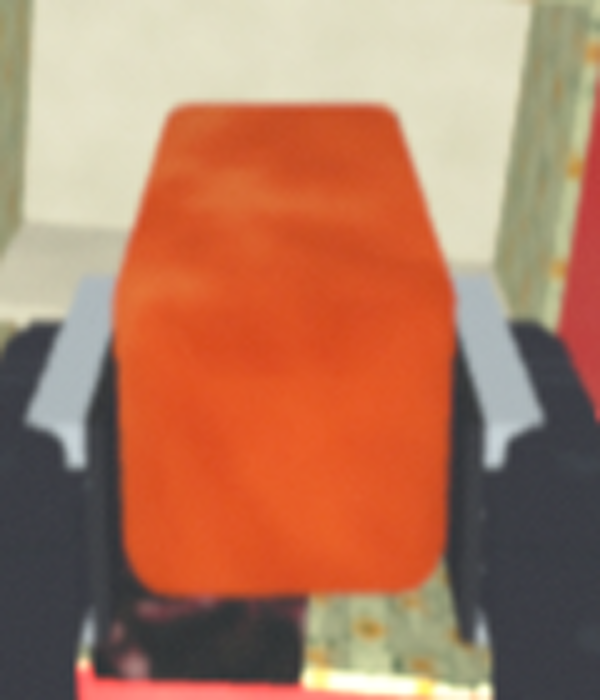

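```bash
python3 -m pendant '[[0.7,9,1,0,0],[0.7,18,2.2,0,0],[0.7,20,2.5,0,0],[0.7,20,2.5,0,0],[0.7,20,2.5,0,0],[0.7,20,2.5,0,0],[0.7,20,2.5,-5,0],[0.7,20,2.1,-15,0],[0.7,0,0,-12,0],[0.7,0,0,-8,0]]'; python3 -m pendant '[[0.7,0,0,-4,0],[0.7,0,0,-3,0],[0.7,0,0,-2,0],[0.7,0,0,-2,0],[0.7,0,0,-2,0],[0.7,0,0,-1,0],[0.7,0,0,-1,0],[0.7,0,0,0,0],[0.7,0,0,0,0],[0.7,0,0,0,0]]'
python3 - <<'E'
from h import *
print(status.get_obs()["eef_pos"])
im,C=snap("side","s11")
cv2.imwrite("pics/s11z.png",cv2.resize(im[190:330,200:340,::-1],None,fx=5,fy=5,interpolation=cv2.INTER_CUBIC))
E
```

```text
time: 15.07
eef_pos: [0.5914, 0.1308, 0.0273]
orientation: [-90.1, 0.0, -74.9]
contact_force: [-0.8, -0.6, -2.5]
grip_width: 0.0315
time: 15.9
eef_pos: [0.5913, 0.1309, 0.0146]
orientation: [-90.0, -0.0, -74.9]
contact_force: [-0.5, -0.4, -1.8]
grip_width: 0.0315
[0.59128346 0.13090196 0.01463179]
```

View pics/s11z.png

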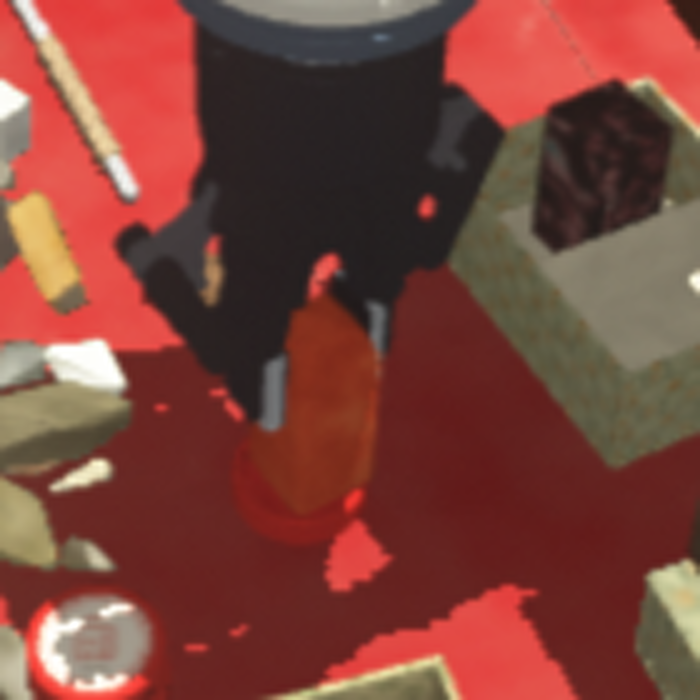

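```bash
python3 -m pendant '[[0.7,0,0,-0.4,0],[0.7,0,0,-0.4,0],[0.7,0,0,-0.4,0],[0.7,0,0,-0.4,0],[0.7,0,0,-0.4,0],[0.7,0,0,-0.4,0],[0.7,0,0,-0.2,0],[0.7,0,0,0,0],[0.7,0,0,0,0],[0.7,0,0,0,0]]'
```

```text
time: 16.78
eef_pos: [0.5912, 0.1309, 0.0121]
orientation: [-90.0, -0.0, -74.9]
contact_force: [-1.9, -1.0, 6.1]
grip_width: 0.0314
```

```bash
python3 -m pendant '[[0.7,0,0,0,0],[0.7,0,0,0,0],[0.7,0,0,1,0],[0.7,0,0,3,0],[0.7,0,0,8,0],[0.7,0,0,14,0],[0.7,0,0,16,0],[0.7,0,0,16,0],[0.7,-2,-8,10,0],[0.7,-8,-20,5,-1]]'; python3 -m pendant '[[0.7,-12,-30,0,-2],[0.7,-12,-32,0,-2],[0.7,-13,-34,0,-2],[0.7,-13,-34,0,-2],[0.7,-13,-34,0,-2],[0.7,-13,-34,0,-2],[0.7,-13,-34,0,-2],[0.7,-13,-34,0,0],[0.7,-8,-22,0,0],[0.7,-3,-10,0,0]]'
python3 - <<'E'
from h import *
print(status.get_obs()["eef_pos"],status.get_obs()["orientation"])
im,C=snap("side","s12");im,C=snap("wrist","w12");np.save("w12C.npy",np.array([*C[:3],*C[3].ravel()]))
E
```

```text
time: 17.62
eef_pos: [0.5828, 0.1039, 0.0868]
orientation: [-89.8, -0.0, -75.8]
contact_force: [-0.5, 0.4, -2.4]
grip_width: 0.0318
time: 18.45
eef_pos: [0.4667, -0.1981, 0.0852]
orientation: [-90.0, -0.0, -90.1]
contact_force: [0.7, 0.2, -2.5]
grip_width: 0.0313
[ 0.46669251 -0.19809357  0.08521641] [-8.99951659e+01 -3.38879123e-02 -9.00647367e+01]
```

View pics/w12.png

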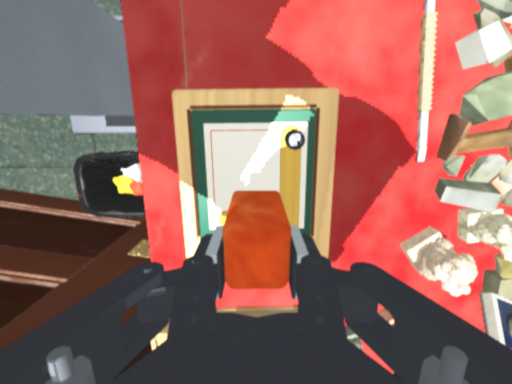

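View pics/s12.png

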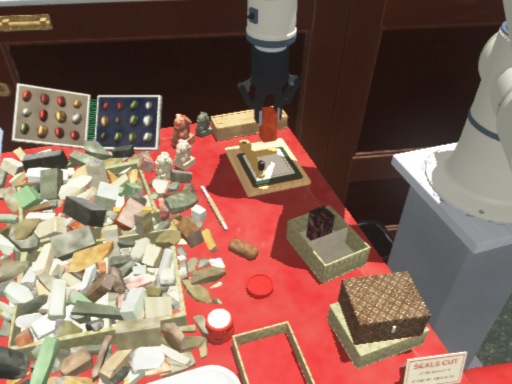

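```bash
python3 - <<'E'
from h import *
w=cv2.imread("pics/w12.png")
cv2.imwrite("pics/w12a.png",cv2.resize(w[80:260,165:345],None,fx=4.4,fy=4.4,interpolation=cv2.INTER_CUBIC)[:600])
E
```

```text
(no output)
```

View pics/w12a.png

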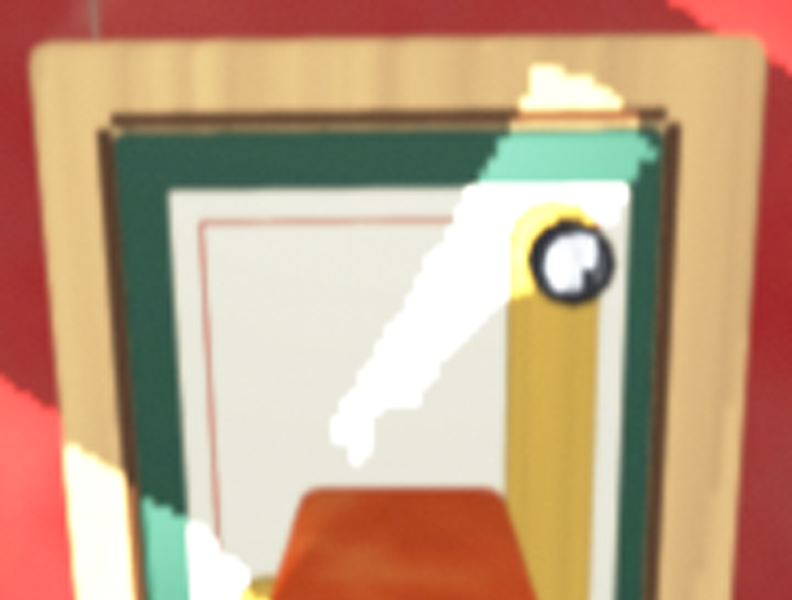

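```bash
python3 - <<'E'
from h import *
a=np.load("w12C.npy");C=(a[0],a[1],a[2],a[3:].reshape(4,4))
P=lambda u,v,z: np.round(px2w(C,165+u/4.4,80+v/4.4,z/1e3)*1e3,1)
print("leg in",P(508,330,30.5),P(505,480,30.5)," out",P(598,330,30.5),P(591,560,30.5))
print("card",P(168,190,21),P(632,183,21)); print("board",P(35,45,19),P(763,40,19)); print("knobtop",P(573,262,60))
print("face edge",P(305,490,85),P(502,490,85))
E
```

```text
leg in [ 488.3 -163.3   30.5] [ 488.3 -194.1   30.5]  out [ 506.2 -163.3   30.5] [ 506.7 -211.5   30.5]
card [ 420.4 -136.3   21. ] [ 513.3 -135.2   21. ]
board [ 395.5 -108.8   19. ] [ 538.  -108.2   19. ]
knobtop [ 496.5 -147.8   60. ]
face edge [ 451.8 -181.4   85. ] [ 483.  -181.5   85. ]
```

```bash
python3 -m pendant '[[0.7,1.5,0.3,-6,0],[0.7,1.5,0,-10,0],[0.7,0,0,-10,0],[0.7,0,0,-10,0],[0.7,0,0,-8,0],[0.7,0,0,-5,0],[0.7,0,0,-2,0],[0.7,0,0,0,0],[0.7,0,0,0,0],[0.7,0,0,0,0]]'
python3 - <<'E'
from h import *
print(status.get_obs()["eef_pos"],status.get_obs()["orientation"])
im,C=snap("side","s13");cv2.imwrite("pics/s13z.png",cv2.resize(im[100:200,220:320,::-1],None,fx=6,fy=6,interpolation=cv2.INTER_CUBIC))
im,C=snap("wrist","w13");np.save("w13C.npy",np.array([*C[:3],*C[3].ravel()]))
cv2.imwrite("pics/w13z.png",cv2.resize(im[90:250,180:340,::-1],None,fx=3.7,fy=3.7,interpolation=cv2.INTER_CUBIC))
E
```

```text
time: 19.38
eef_pos: [0.4714, -0.1949, 0.0342]
orientation: [-90.0, -0.0, -89.9]
contact_force: [-0.3, -1.0, -2.1]
grip_width: 0.0314
[ 0.47140679 -0.19493795  0.0342093 ] [-8.99698459e+01 -1.74451467e-02 -8.99233934e+01]
```

View pics/w13z.png

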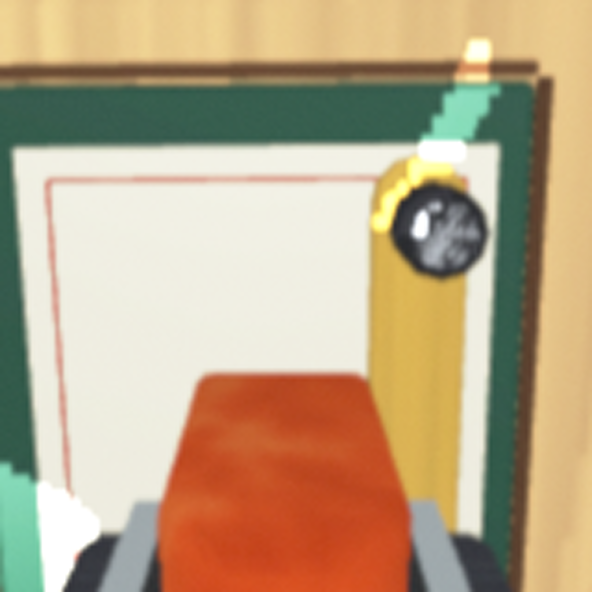

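View pics/s13z.png

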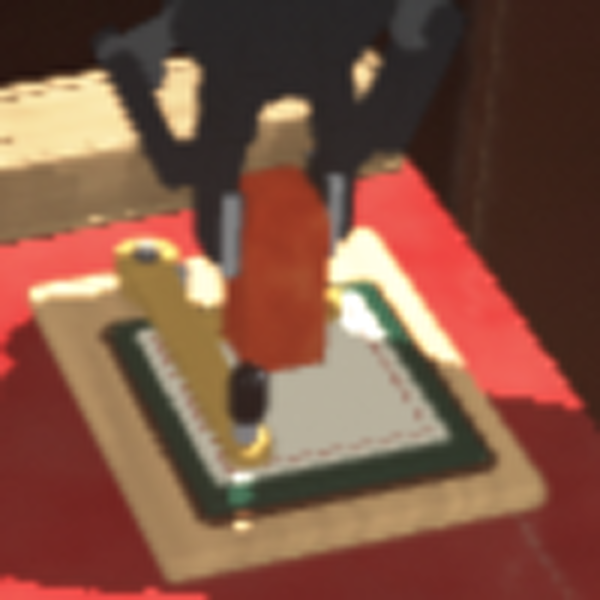

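```bash
python3 - <<'E'
from h import *
a=np.load("w13C.npy");C=(a[0],a[1],a[2],a[3:].reshape(4,4))
P=lambda u,v,z: np.round(px2w(C,180+u/3.7,90+v/3.7,z/1e3)*1e3,1)
print("face",P(201,377,34),P(366,377,34)); print("leg",P(372,260,30.5),P(369,360,30.5),"out",P(463,330,30.5)); print("card",P(13,148,21),P(499,144,21))
E
```

```text
face [ 456.1 -178.4   34. ] [ 487.2 -178.4   34. ]
leg [ 488.1 -156.7   30.5] [ 488.  -175.9   30.5] out [ 505.7 -170.1   30.5]
card [ 420.2 -136.8   21. ] [ 512.6 -136.    21. ]
```

```bash
python3 -m pendant '[[0.7,-0.7,-1.5,0,0],[0.7,-0.7,-1.6,0,0],[0.7,0,0,0,0],[0.7,0,0,-2,0],[0.7,0,0,-2,0],[0.7,0,0,-2,0],[0.7,0,0,-2,0],[0.7,0,0,-1.5,0],[0.7,0,0,0,0],[0.7,0,0,0,0]]'
python3 - <<'E'
from h import *
print(status.get_obs()["eef_pos"],status.get_obs()["orientation"])
im,C=snap("side","s14");cv2.imwrite("pics/s14z.png",cv2.resize(im[100:200,220:320,::-1],None,fx=6,fy=6,interpolation=cv2.INTER_CUBIC))
im,C=snap("wrist","w14");np.save("w14C.npy",np.array([*C[:3],*C[3].ravel()]))
cv2.imwrite("pics/w14z.png",cv2.resize(im[90:250,180:340,::-1],None,fx=3.7,fy=3.7,interpolation=cv2.INTER_CUBIC))
E
```

```text
time: 20.32
eef_pos: [0.4697, -0.1978, 0.0242]
orientation: [-90.0, 0.0, -89.9]
contact_force: [-0.1, -0.1, -2.2]
grip_width: 0.0315
[ 0.4697178  -0.19783402  0.02424889] [-9.00138072e+01  7.24288373e-03 -8.99178951e+01]
```

View pics/w14z.png

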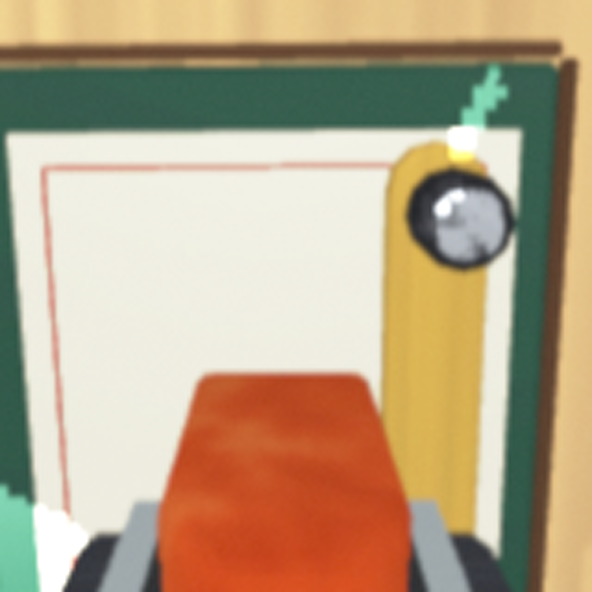

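View pics/s14z.png

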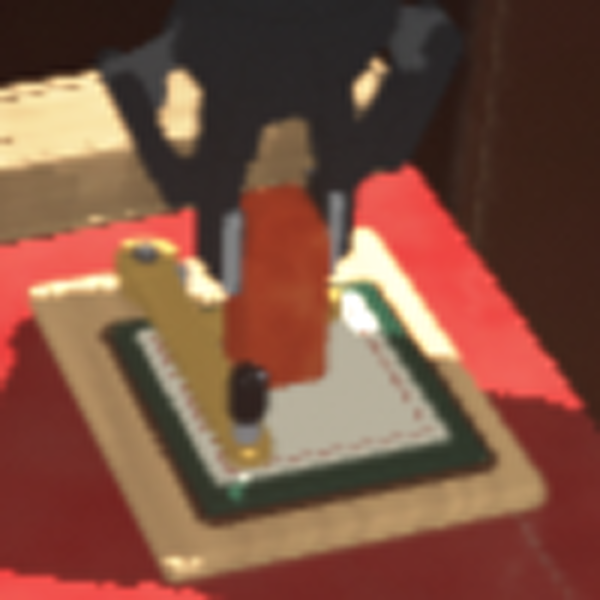

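```bash
python3 - <<'E'
from h import *
a=np.load("w14C.npy");C=(a[0],a[1],a[2],a[3:].reshape(4,4))
P=lambda u,v,z: np.round(px2w(C,180+u/3.7,90+v/3.7,z/1e3)*1e3,1)
print("face",P(200,377,24),P(366,377,24)); print("leg",P(385,260,30.5),P(383,360,30.5)); print("card",P(8,133,21),P(520,130,21))
S=cam("side")
T=lambda u,v,z: np.round(px2w(S,220+u/6,100+v/6,z/1e3)*1e3,1)
print("side: base corner",T(325,377,24),"card corners",T(448,435,21),T(222,480,21),"short leg tip",T(335,300,30.5))
E
```

```text
face [ 454.3 -181.4   24. ] [ 485.6 -181.3   24. ]
leg [ 487.9 -158.2   30.5] [ 488.  -176.4   30.5]
card [ 420.5 -136.7   21. ] [ 512.5 -136.1   21. ]
side: base corner [ 450.8 -180.2   24. ] card corners [ 417.7 -136.3   21. ] [ 507.3 -135.2   21. ] short leg tip [ 432.9 -218.6   30.5]
```

```bash
python3 -m pendant '[[0.7,0.3,-0.3,-0.6,0],[0.7,0,0,-0.6,0],[0.7,0,0,-0.6,0],[0.7,0,0,-0.6,0],[0.7,0,0,-0.5,0],[0.7,0,0,-0.5,0],[0.7,0,0,-0.5,0],[0.7,0,0,-0.4,0],[0.7,0,0,0,0],[0.7,0,0,0,0]]'
```

```text
time: 21.25
eef_pos: [0.4701, -0.1982, 0.0201]
orientation: [-90.0, -0.0, -89.9]
contact_force: [-1.7, -0.1, -0.4]
grip_width: 0.0317
```

```bash
python3 -m pendant '[[0.7,0,0,-0.5,0],[0.7,0,0,-0.5,0],[0.7,0,0,-0.5,0],[0.7,0,0,-0.4,0],[0.7,0,0,0,0],[0.7,0,0,0,0],[0.7,0,0,0,0],[0.7,0,0,0,0],[0.7,0,0,0,0],[0.7,0,0,0,0]]'
```

```text
time: 22.08
eef_pos: [0.4701, -0.1982, 0.0184]
orientation: [-90.0, -0.0, -89.9]
contact_force: [-2.2, 0.2, 7.2]
grip_width: 0.0313
```

```bash
python3 -m pendant '[[0.7,0,0,-0.2,0],[0.7,0,0,0,0],[0.7,0,0,0,0],[0.7,0,0,0,0],[0.7,0,0,0,0],[0.7,0,0,0,0],[0.7,0,0,0,0],[0.7,0,0,0,0],[0.7,0,0,0,0],[0.7,0,0,0,0]]'; python3 - <<'E'
from h import *
im,C=snap("side","s15");cv2.imwrite("pics/s15z.png",cv2.resize(im[100:200,220:320,::-1],None,fx=6,fy=6,interpolation=cv2.INTER_CUBIC))
E
```

```text
time: 22.92
eef_pos: [0.4701, -0.1982, 0.0182]
orientation: [-90.0, -0.0, -89.9]
contact_force: [-1.8, 0.8, 8.1]
grip_width: 0.0316
```

View pics/s15z.png

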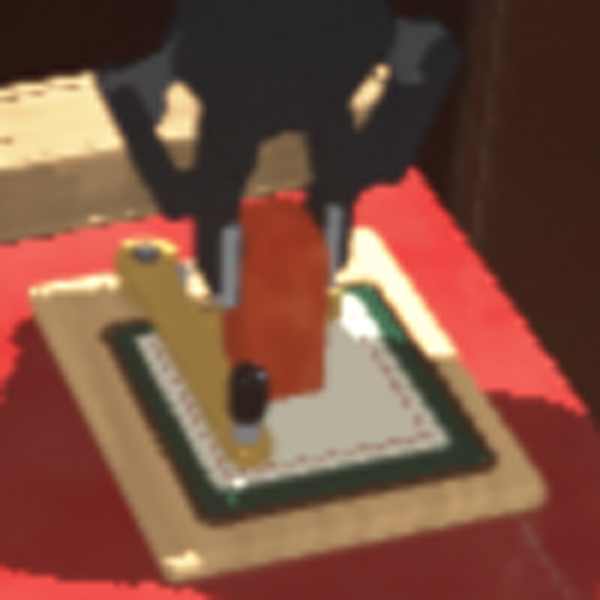

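```bash
python3 -m pendant '[[0.7,0,0,0.5,0],[0.7,0,0,1,0],[0.7,0,0,2,0],[0.7,0,0,4,0],[0.7,0,0,8,0],[0.7,0,0,12,0],[0.7,0,0,15,0],[0.7,0,0,15,0],[0.7,0,0,12,0],[0.7,0,0,8,0]]'; python3 - <<'E'
from h import *
print(status.get_obs()["eef_pos"])
im,C=snap("side","s16");cv2.imwrite("pics/s16z.png",cv2.resize(im[80:200,220:340,::-1],None,fx=5,fy=5,interpolation=cv2.INTER_CUBIC))
E
```

```text
time: 23.8
eef_pos: [0.4705, -0.1984, 0.0972]
orientation: [-89.9, -0.0, -89.9]
contact_force: [-0.0, -0.2, -2.6]
grip_width: 0.0315
[ 0.47046571 -0.19839322  0.09716765]
```

View pics/s16z.png

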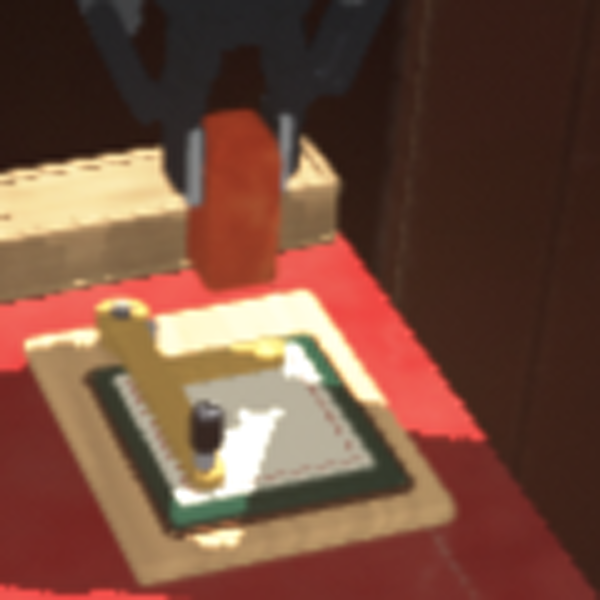

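```bash
python3 -m pendant '[[0.7,-1,12,5,0],[0.7,-2,25,5,1],[0.7,-3,32,3,1],[0.7,-3,34,0,1],[0.7,-3,34,0,1],[0.7,-3,34,0,1],[0.7,-3,34,0,1],[0.7,-3,34,0,1],[0.7,-3,34,0,1],[0.7,-3,25,0,1]]';python3 -m pendant '[[0.7,-1.7,12,0,0],[0.7,0,3.4,0,0],[0.7,0,0,0,0],[0.7,0,0,0,0],[0.7,0,0,-10,0],[0.7,0,0,-10,0],[0.7,0,0,-5,0],[0.7,0,0,0,0],[0.7,0,0,0,0],[0.7,0,0,0,0]]'; python3 - <<'E'
from h import *
print(status.get_obs()["eef_pos"],status.get_obs()["orientation"])
im,C=snap("side","s17");cv2.imwrite("pics/s17z.png",cv2.resize(im[130:280,250:400,::-1],None,fx=4,fy=4,interpolation=cv2.INTER_CUBIC))
im,C=snap("wrist","w17");np.save("w17C.npy",np.array([*C[:3],*C[3].ravel()]))
cv2.imwrite("pics/w17z.png",cv2.resize(im[110:310,160:360,::-1],None,fx=3,fy=3,interpolation=cv2.INTER_CUBIC))
E
```

```text
time: 24.68
eef_pos: [0.4417, 0.1025, 0.1082]
orientation: [-90.1, 0.0, -80.8]
contact_force: [0.9, -0.5, -1.6]
grip_width: 0.0315
time: 25.52
eef_pos: [0.4416, 0.1149, 0.0838]
orientation: [-90.0, -0.0, -81.0]
contact_force: [0.3, 0.5, -1.5]
grip_width: 0.0313
[0.44162988 0.11489015 0.08379685] [-8.99835255e+01 -1.81485557e-03 -8.09543428e+01]
```

View pics/w17z.png

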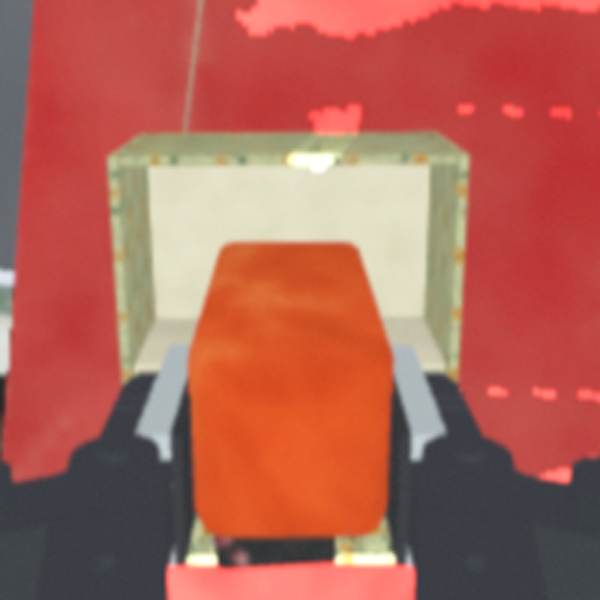

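View pics/s17z.png

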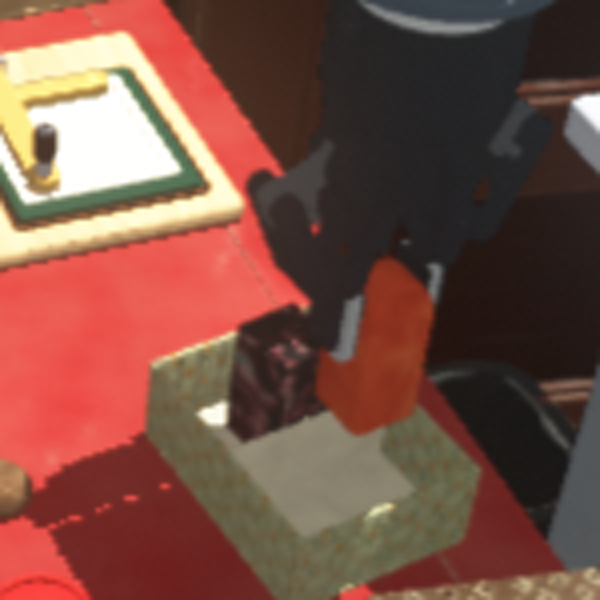

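```bash
python3 -m pendant '[[0.7,0,0,-8,0],[0.7,0,0,-12,0],[0.7,0,0,-12,0],[0.7,0,0,-12,0],[0.7,0,0,-12,0],[0.7,0,0,-9,0],[0.7,0,0,-6,0],[0.7,0,0,-4,0],[0.7,0,0,-2,0],[0.7,0,0,0,0]]';python3 -m pendant '[[0.7,0,0,-0.5,0],[0.7,0,0,-0.5,0],[0.7,0,0,-0.5,0],[0.7,0,0,-0.5,0],[0.7,0,0,-0.5,0],[0.7,0,0,-0.3,0],[0.7,0,0,0,0],[0.7,0,0,0,0],[0.7,0,0,0,0],[0.7,0,0,0,0]]'
```

```text
time: 26.45
eef_pos: [0.4414, 0.1152, 0.0063]
orientation: [-90.0, 0.0, -80.9]
contact_force: [-0.3, -0.6, -1.9]
grip_width: 0.0319
time: 27.28
eef_pos: [0.4414, 0.1152, 0.0037]
orientation: [-90.0, -0.0, -80.9]
contact_force: [0.2, -0.0, -2.3]
grip_width: 0.0314
```

```bash
python3 -m pendant '[[0.7,0,0,-0.4,0],[0.7,0,0,-0.3,0],[0.7,0,0,-0.2,0],[0.7,0,0,0,0],[0.7,0,0,0,0],[0.7,0,0,0,0],[0.7,0,0,0,0],[0.7,0,0,0,0],[0.7,0,0,0,0],[0.7,0,0,0,0]]'
```

```text
time: 28.12
eef_pos: [0.4414, 0.1152, 0.0029]
orientation: [-90.0, -0.0, -80.9]
contact_force: [-0.6, -0.1, 5.7]
grip_width: 0.0315
```

```bash
python3 -m pendant '[[0.6,0,0,0.3,0],[0.58,0,0,0,0],[0.55,0,0,0,0],[0.5,0,0,0,0],[0.45,0,0,0,0],[0.4,0,0,0,0],[0.38,0,0,0,0],[0.38,0,0,0,0],[0.38,0,0,0,0],[0.38,0,0,0,0]]' 20; python3 - <<'E'
from h import *
im,C=snap("wrist","w18")
im,C=snap("side","s18");cv2.imwrite("pics/s18z.png",cv2.resize(im[130:280,250:400,::-1],None,fx=4,fy=4,interpolation=cv2.INTER_CUBIC))
E
```

```text
time: 28.95
eef_pos: [0.4414, 0.1152, 0.0031]
orientation: [-90.0, 0.0, -80.9]
contact_force: [0.7, -0.2, 0.4]
grip_width: 0.0528
```

View pics/w18.png

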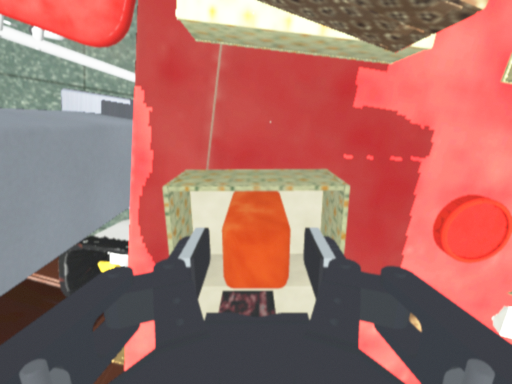

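View pics/s18z.png

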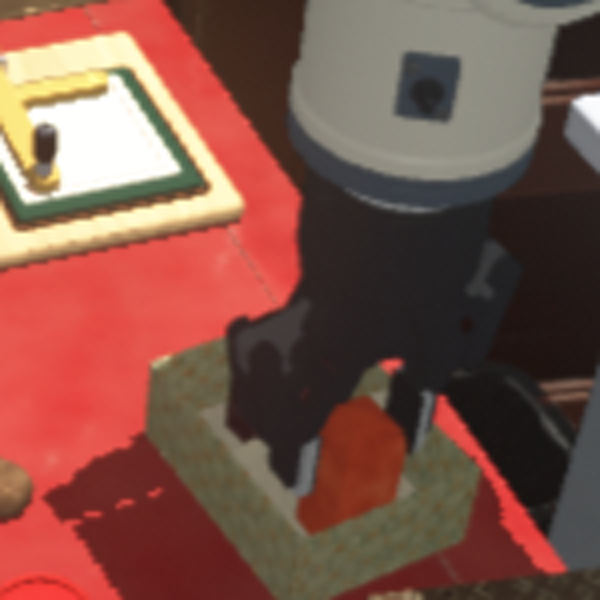

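Released and standing, with about 10 mm clear on both sides. Lift straight out.

```bash
python3 -m pendant '[[0.38,0,0,3,0],[0.38,0,0,8,0],[0.38,0,0,15,0],[0.38,0,0,20,0],[0.38,0,0,25,0],[0.38,0,0,25,0],[0.38,0,0,25,0],[0.38,0,0,15,0],[0.38,0,0,5,0],[0.38,0,0,0,0]]'; python3 - <<'E'
from h import *
im,C=snap("wrist","w19")
im,C=snap("side","s19");cv2.imwrite("pics/s19z.png",cv2.resize(im[120:300,210:400,::-1],None,fx=4,fy=3.3,interpolation=cv2.INTER_CUBIC))
E
```

```text
time: 29.88
eef_pos: [0.442, 0.1153, 0.1455]
orientation: [-89.8, -0.0, -80.9]
contact_force: [0.0, 0.3, -0.4]
grip_width: 0.0528
```

View pics/s19z.png

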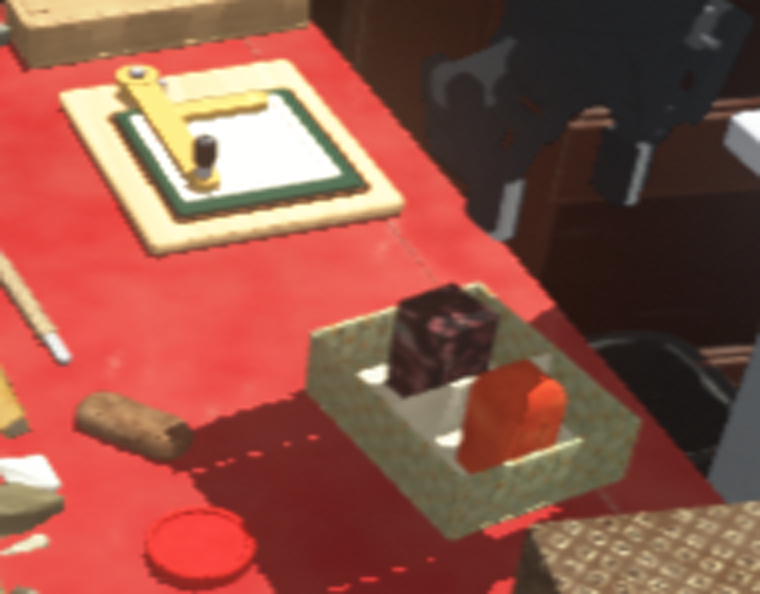

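View pics/w19.png

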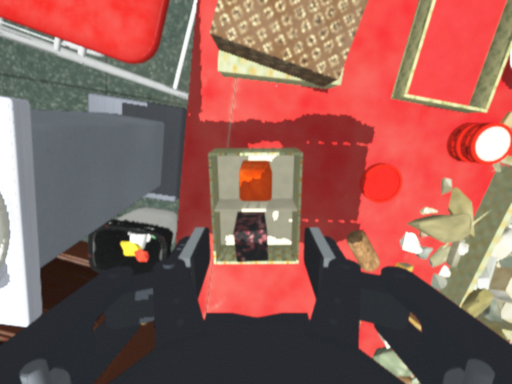

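```bash
python3 -c "
from rig import job
print(job.hand_in())"
```

```text
the job is handed in; nothing more can be done
None
```

The task is done and handed in at about 30 s of the 58 s allowed; the hand-in gave no verdict.

- **Square:** I pushed it in by the knob until the wrist force rose to about 9 N. It looked parallel to the board at its stop, and it had not moved in the last pictures.
- **Dab:** I dabbed the seal on the paste at about 8 N with the tool vertical.
- **Print:** I pressed it on the card at about 9–10 N for over 1 s, sinking the mat roughly 2.5 mm. The seal was square within about 0.3° by my measurements, and within about 1 mm of the print spot. I then lifted it straight up.
- **Return:** I set the seal on the floor of its own compartment at a 6 N touch, released it, and moved the gripper clear.

**Last checks:** The final side and wrist pictures show both seals upright in their compartments, the square at its stop and the tin in its place. The gripper was about 100 mm above the box.

**What disagreed:**
- **Tool tip:** In the pictures the real fingertips sit about 40 mm behind the reported TCP. My first push at the knob therefore passed over it without touching anything. I corrected for this and pushed again.
- **Side camera:** It reads about 3–5 mm low in x compared with the wrist camera, so I used positions relative to the board.
- **Print visibility:** No impression shows on the card in the picture. That the press worked rests on the force and position readings.

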